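# Load the lacquer curing cabinet

### The job

Pull the drawer of the curing cabinet well out, stand every red lacquered piece upright in an empty pocket of its own, slide the drawer fully shut with them inside, then press the green start button fully down. The lacquer dents easily: hold the pieces with a light grip (no more than about 25 N on each finger), set them down softly rather than dropping them, and never slam the drawer. Leave the black piece that is already in the drawer in its pocket, and do not disturb the jar or the bare wooden blank.

Things in the scene. Friction and masses are not known exactly. Their poses are not given: they have to be found in the camera images.
- red1: Red lacquered turned piece, 48-78 g, upright on the bench (None if absent): body 52 mm across, 30 mm high, shoulder sloping in to z = 38 mm, then an upright bare wooden stub 18 mm across from z = 38 to 66 mm (top), meant for holding. Origin: centre of underside; z along its axis. Lacquer limits: 28 N on each finger (56 N both together); 30 N against drawer or cabinet; no drop of over 10 mm.
- red2: Red lacquered turned piece, 48-78 g, upright on the bench (None if absent): body 52 mm across, 30 mm high, shoulder sloping in to z = 38 mm, then an upright bare wooden stub 18 mm across from z = 38 to 66 mm (top), meant for holding. Origin: centre of underside; z along its axis. Lacquer limits: 28 N on each finger (56 N both together); 30 N against drawer or cabinet; no drop of over 10 mm.
- red3: Red lacquered turned piece, 48-78 g, upright on the bench (None if absent): body 52 mm across, 30 mm high, shoulder sloping in to z = 38 mm, then an upright bare wooden stub 18 mm across from z = 38 to 66 mm (top), meant for holding. Origin: centre of underside; z along its axis. Lacquer limits: 28 N on each finger (56 N both together); 30 N against drawer or cabinet; no drop of over 10 mm.
- red4: Red lacquered turned piece, 48-78 g, upright on the bench (None if absent): body 52 mm across, 30 mm high, shoulder sloping in to z = 38 mm, then an upright bare wooden stub 18 mm across from z = 38 to 66 mm (top), meant for holding. Origin: centre of underside; z along its axis. Lacquer limits: 28 N on each finger (56 N both together); 30 N against drawer or cabinet; no drop of over 10 mm.
- red5: Red lacquered turned piece, 48-78 g, upright on the bench (None if absent): body 52 mm across, 30 mm high, shoulder sloping in to z = 38 mm, then an upright bare wooden stub 18 mm across from z = 38 to 66 mm (top), meant for holding. Origin: centre of underside; z along its axis. Lacquer limits: 28 N on each finger (56 N both together); 30 N against drawer or cabinet; no drop of over 10 mm.
- red6: Red lacquered turned piece, 48-78 g, upright on the bench (None if absent): body 52 mm across, 30 mm high, shoulder sloping in to z = 38 mm, then an upright bare wooden stub 18 mm across from z = 38 to 66 mm (top), meant for holding. Origin: centre of underside; z along its axis. Lacquer limits: 28 N on each finger (56 N both together); 30 N against drawer or cabinet; no drop of over 10 mm.
- black1: Black lacquered turned piece, same shape and size as the red ones, already standing in one of the drawer's pockets (one of black1, black2, black3 is there, the others are absent: None). Leave it in its pocket; it travels with the drawer. Origin: centre of its underside.
- black2: Black lacquered turned piece, same shape and size as the red ones, already standing in one of the drawer's pockets (one of black1, black2, black3 is there, the others are absent: None). Leave it in its pocket; it travels with the drawer. Origin: centre of its underside.
- black3: Black lacquered turned piece, same shape and size as the red ones, already standing in one of the drawer's pockets (one of black1, black2, black3 is there, the others are absent: None). Leave it in its pocket; it travels with the drawer. Origin: centre of its underside.
- pocket0 (a point): Centre of the floor of drawer pocket 0: round, flat, 60 mm across, 14 mm deep (mouth 14 mm above this point), in a dark wooden insert. Two rows of four: 0 to 3 behind the drawer front, 4 to 7 in the rear row; 68 mm apart in a row, rows 74 mm apart. A seated piece has its underside here. Moves with the drawer; axes as the cabinet's.
- pocket1 (a point): Centre of the floor of drawer pocket 1: round, flat, 60 mm across, 14 mm deep (mouth 14 mm above this point), in a dark wooden insert. Two rows of four: 0 to 3 behind the drawer front, 4 to 7 in the rear row; 68 mm apart in a row, rows 74 mm apart. A seated piece has its underside here. Moves with the drawer; axes as the cabinet's.
- pocket2 (a point): Centre of the floor of drawer pocket 2: round, flat, 60 mm across, 14 mm deep (mouth 14 mm above this point), in a dark wooden insert. Two rows of four: 0 to 3 behind the drawer front, 4 to 7 in the rear row; 68 mm apart in a row, rows 74 mm apart. A seated piece has its underside here. Moves with the drawer; axes as the cabinet's.
- pocket3 (a point): Centre of the floor of drawer pocket 3: round, flat, 60 mm across, 14 mm deep (mouth 14 mm above this point), in a dark wooden insert. Two rows of four: 0 to 3 behind the drawer front, 4 to 7 in the rear row; 68 mm apart in a row, rows 74 mm apart. A seated piece has its underside here. Moves with the drawer; axes as the cabinet's.
- pocket4 (a point): Centre of the floor of drawer pocket 4: round, flat, 60 mm across, 14 mm deep (mouth 14 mm above this point), in a dark wooden insert. Two rows of four: 0 to 3 behind the drawer front, 4 to 7 in the rear row; 68 mm apart in a row, rows 74 mm apart. A seated piece has its underside here. Moves with the drawer; axes as the cabinet's.
- pocket5 (a point): Centre of the floor of drawer pocket 5: round, flat, 60 mm across, 14 mm deep (mouth 14 mm above this point), in a dark wooden insert. Two rows of four: 0 to 3 behind the drawer front, 4 to 7 in the rear row; 68 mm apart in a row, rows 74 mm apart. A seated piece has its underside here. Moves with the drawer; axes as the cabinet's.
- pocket6 (a point): Centre of the floor of drawer pocket 6: round, flat, 60 mm across, 14 mm deep (mouth 14 mm above this point), in a dark wooden insert. Two rows of four: 0 to 3 behind the drawer front, 4 to 7 in the rear row; 68 mm apart in a row, rows 74 mm apart. A seated piece has its underside here. Moves with the drawer; axes as the cabinet's.
- pocket7 (a point): Centre of the floor of drawer pocket 7: round, flat, 60 mm across, 14 mm deep (mouth 14 mm above this point), in a dark wooden insert. Two rows of four: 0 to 3 behind the drawer front, 4 to 7 in the rear row; 68 mm apart in a row, rows 74 mm apart. A seated piece has its underside here. Moves with the drawer; axes as the cabinet's.
- drawer (a joint): How far the drawer is pulled out, m: 0 shut (start), 0.17 at its stop. Slides along the cabinet's own -x (towards the robot) against about 2 N of friction, stays where left. At 0.15 or more all eight pockets stand clear of the cabinet. Its front panel is 12 mm thick, top 120 mm above the bench; its sides are low (42 mm above the bench).
- handle (a point): Middle of the drawer's dark bar handle: bar about 10 mm thick, 110 mm long along the cabinet's y, 35 mm in front of the drawer front, 110 mm above the bench. It can be pinched from above with one finger between bar and front. Moves with the drawer.
- cabinet: Low pale wooden curing cabinet fixed on the bench, 200 mm deep, 312 mm wide, 122 mm high. Origin: on the bench under the middle of its front face; x points into the cabinet (away from the robot), y along the front, z up. A grey fan unit 30 mm high stands on its top at the rear (local x 140 to 190, y 55 to 125 mm).
- start (a joint): Travel of the green start button on the cabinet's top, m: 0 up, 0.006 fully down; springs back; fully down takes 5 N.
- start_top (a point): Centre of the top face of the green start button (28 mm across), pushed straight down. It is on the cabinet's top near the front, at local x 40, y -85 mm.
- blank: Bare wooden cylinder 50 mm across, 50 mm high; not part of the job, leave it where it is. Origin: centre of its underside.
- jar: Amber jar with black lid, 48 mm across, 60 mm high; not part of the job, leave it where it is. Origin: centre of its underside.
Things that resemble listed ones, but are neither listed nor needed, are in the scene too. What is shaped like the red4 but pink or turquoise is not meant.

How it is judged:
On the way, in this order (a step that is already met when the one before it is completed fails the run):
1. the drawer is pulled out (12 cm or more) (value of joint drawer above 0.12 m), for 0.2 s.
2. every red piece stands upright in a pocket of the open drawer ((distance between red1 and pocket0 below 0.01 m or distance between red1 and pocket1 below 0.01 m or distance between red1 and pocket2 below 0.01 m or distance between red1 and pocket3 below 0.01 m or distance between red1 and pocket4 below 0.01 m or distance between red1 and pocket5 below 0.01 m or distance between red1 and pocket6 below 0.01 m or distance between red1 and pocket7 below 0.01 m) and angle between each of red1, red2, red3, red4, red5, red6's own z axis and vertical below 0.15 rad and (distance between red2 and pocket0 below 0.01 m or distance between red2 and pocket1 below 0.01 m or distance between red2 and pocket2 below 0.01 m or distance between red2 and pocket3 below 0.01 m or distance between red2 and pocket4 below 0.01 m or distance between red2 and pocket5 below 0.01 m or distance between red2 and pocket6 below 0.01 m or distance between red2 and pocket7 below 0.01 m) and (distance between red3 and pocket0 below 0.01 m or distance between red3 and pocket1 below 0.01 m or distance between red3 and pocket2 below 0.01 m or distance between red3 and pocket3 below 0.01 m or distance between red3 and pocket4 below 0.01 m or distance between red3 and pocket5 below 0.01 m or distance between red3 and pocket6 below 0.01 m or distance between red3 and pocket7 below 0.01 m) and (distance between red4 and pocket0 below 0.01 m or distance between red4 and pocket1 below 0.01 m or distance between red4 and pocket2 below 0.01 m or distance between red4 and pocket3 below 0.01 m or distance between red4 and pocket4 below 0.01 m or distance between red4 and pocket5 below 0.01 m or distance between red4 and pocket6 below 0.01 m or distance between red4 and pocket7 below 0.01 m) and (distance between red5 and pocket0 below 0.01 m or distance between red5 and pocket1 below 0.01 m or distance between red5 and pocket2 below 0.01 m or distance between red5 and pocket3 below 0.01 m or distance between red5 and pocket4 below 0.01 m or distance between red5 and pocket5 below 0.01 m or distance between red5 and pocket6 below 0.01 m or distance between red5 and pocket7 below 0.01 m) and (distance between red6 and pocket0 below 0.01 m or distance between red6 and pocket1 below 0.01 m or distance between red6 and pocket2 below 0.01 m or distance between red6 and pocket3 below 0.01 m or distance between red6 and pocket4 below 0.01 m or distance between red6 and pocket5 below 0.01 m or distance between red6 and pocket6 below 0.01 m or distance between red6 and pocket7 below 0.01 m) and value of joint drawer above 0.12 m), for 0.2 s.
3. the drawer is shut (within 8 mm) with every red piece in its pocket ((distance between red1 and pocket0 below 0.01 m or distance between red1 and pocket1 below 0.01 m or distance between red1 and pocket2 below 0.01 m or distance between red1 and pocket3 below 0.01 m or distance between red1 and pocket4 below 0.01 m or distance between red1 and pocket5 below 0.01 m or distance between red1 and pocket6 below 0.01 m or distance between red1 and pocket7 below 0.01 m) and angle between each of red1, red2, red3, red4, red5, red6's own z axis and vertical below 0.15 rad and (distance between red2 and pocket0 below 0.01 m or distance between red2 and pocket1 below 0.01 m or distance between red2 and pocket2 below 0.01 m or distance between red2 and pocket3 below 0.01 m or distance between red2 and pocket4 below 0.01 m or distance between red2 and pocket5 below 0.01 m or distance between red2 and pocket6 below 0.01 m or distance between red2 and pocket7 below 0.01 m) and (distance between red3 and pocket0 below 0.01 m or distance between red3 and pocket1 below 0.01 m or distance between red3 and pocket2 below 0.01 m or distance between red3 and pocket3 below 0.01 m or distance between red3 and pocket4 below 0.01 m or distance between red3 and pocket5 below 0.01 m or distance between red3 and pocket6 below 0.01 m or distance between red3 and pocket7 below 0.01 m) and (distance between red4 and pocket0 below 0.01 m or distance between red4 and pocket1 below 0.01 m or distance between red4 and pocket2 below 0.01 m or distance between red4 and pocket3 below 0.01 m or distance between red4 and pocket4 below 0.01 m or distance between red4 and pocket5 below 0.01 m or distance between red4 and pocket6 below 0.01 m or distance between red4 and pocket7 below 0.01 m) and (distance between red5 and pocket0 below 0.01 m or distance between red5 and pocket1 below 0.01 m or distance between red5 and pocket2 below 0.01 m or distance between red5 and pocket3 below 0.01 m or distance between red5 and pocket4 below 0.01 m or distance between red5 and pocket5 below 0.01 m or distance between red5 and pocket6 below 0.01 m or distance between red5 and pocket7 below 0.01 m) and (distance between red6 and pocket0 below 0.01 m or distance between red6 and pocket1 below 0.01 m or distance between red6 and pocket2 below 0.01 m or distance between red6 and pocket3 below 0.01 m or distance between red6 and pocket4 below 0.01 m or distance between red6 and pocket5 below 0.01 m or distance between red6 and pocket6 below 0.01 m or distance between red6 and pocket7 below 0.01 m) and value of joint drawer below 0.008 m), for 0.2 s.
4. the start button is pressed down (4.5 mm or more) (value of joint start above 0.0045 m and value of joint drawer below 0.008 m), for 0.05 s.
At the end, for the whole second after the job is handed in: Every red piece, and the black one, stands upright (within 0.15 rad) in a pocket (underside within 10 mm of the pocket floor's centre), at rest; the drawer is shut within 8 mm and the button is up again (all of step 3 and (distance between black1 and pocket0 below 0.01 m or distance between black1 and pocket1 below 0.01 m or distance between black1 and pocket2 below 0.01 m or distance between black1 and pocket3 below 0.01 m or distance between black1 and pocket4 below 0.01 m or distance between black1 and pocket5 below 0.01 m or distance between black1 and pocket6 below 0.01 m or distance between black1 and pocket7 below 0.01 m) and angle between each of black1, black2, black3's own z axis and vertical below 0.15 rad and (distance between black2 and pocket0 below 0.01 m or distance between black2 and pocket1 below 0.01 m or distance between black2 and pocket2 below 0.01 m or distance between black2 and pocket3 below 0.01 m or distance between black2 and pocket4 below 0.01 m or distance between black2 and pocket5 below 0.01 m or distance between black2 and pocket6 below 0.01 m or distance between black2 and pocket7 below 0.01 m) and (distance between black3 and pocket0 below 0.01 m or distance between black3 and pocket1 below 0.01 m or distance between black3 and pocket2 below 0.01 m or distance between black3 and pocket3 below 0.01 m or distance between black3 and pocket4 below 0.01 m or distance between black3 and pocket5 below 0.01 m or distance between black3 and pocket6 below 0.01 m or distance between black3 and pocket7 below 0.01 m) and value of joint start below 0.002 m and linear speed of each of red1, red2, red3, red4, red5, red6 below 0.02 m/s); the robot touches nothing.
It fails at once if a lacquered piece is squeezed or pressed by the fingers with more than 56 N in all (28 N on each finger) (contact force between the fingers and red1 above 56 N or contact force between the fingers and red2 above 56 N or contact force between the fingers and red3 above 56 N or contact force between the fingers and red4 above 56 N or contact force between the fingers and red5 above 56 N or contact force between the fingers and red6 above 56 N or contact force between the fingers and black1 above 56 N or contact force between the fingers and black2 above 56 N or contact force between the fingers and black3 above 56 N).
It fails at once if a lacquered piece strikes or is pressed on the drawer or cabinet with more than 30 N (contact force between any of red1, red2, red3, red4, red5, red6, black1, black2, black3 and cabinet above 30 N).
It fails at once if a lacquered piece is dropped (falls freely, touching nothing, at more than 0.45 m/s, which is over 10 mm) ((contact force between red1 and anything else below 0.05 N and linear speed of red1 above 0.45 m/s) or (contact force between red2 and anything else below 0.05 N and linear speed of red2 above 0.45 m/s) or (contact force between red3 and anything else below 0.05 N and linear speed of red3 above 0.45 m/s) or (contact force between red4 and anything else below 0.05 N and linear speed of red4 above 0.45 m/s) or (contact force between red5 and anything else below 0.05 N and linear speed of red5 above 0.45 m/s) or (contact force between red6 and anything else below 0.05 N and linear speed of red6 above 0.45 m/s) or (contact force between black1 and anything else below 0.05 N and linear speed of black1 above 0.45 m/s) or (contact force between black2 and anything else below 0.05 N and linear speed of black2 above 0.45 m/s) or (contact force between black3 and anything else below 0.05 N and linear speed of black3 above 0.45 m/s)).
It fails at once if the drawer is slammed (faster than 0.4 m/s) (velocity of joint drawer above 0.4 m/s or velocity of joint drawer below -0.4 m/s).
It fails at once if the jar or the blank is moved more than 3 cm (distance of any of blank, jar from where it was at the start of the episode above 0.03 m).
Of red1, red2, red3, red4, red5, red6 only 4 to 6 are there at a start; the rules pass over those that are not, and their reading is None.
Of black1, black2, black3 only 1 to 1 are there at a start; the rules pass over those that are not, and their reading is None.
At some moment in a run one of red1, red2, red3, red4, red5, red6 may be knocked a few centimetres aside while the robot is not near it.
It also fails if it takes over 210 s, if anything falls off the work surface, if the arm or the gripper's body presses on something with over 40 N, if the wrist force passes 120 N, or if a joint passes its speed limit or range.

### The arm

A 7-joint arm with a two-finger parallel gripper is mounted at the origin on the work surface. World frame = base frame: x ahead of the robot, y to its left, z up, the work surface at z = 0. Lengths are in m, angles in rad, forces in N, time in s.
With the tool pointing down it reaches from about 0.4 to 0.75 m from the base axis. Payload 19.5 kg.
Tool frame: the origin (TCP) lies at the very end of the fingers, on their centre line; the grasp point (between the pads) lies 19 mm behind it; z points along the fingers, y is the line along which they close (so a half turn about z gives the same grasp; the last joint's range is limited). The gripper opens to 85 mm and grips with 20 to 120 N. Pads are 22 mm wide; open, the fingers measure 114 mm over their backs; the gripper's body (76 mm by 85 mm) begins 54 mm behind the grasp point. The pads swing forward as they close: fully open they stand 13 mm farther back than shut.
Start: joints at [1.104, 0.707, -0.028, 1.485, 0.022, 0.951, -0.075], TCP at [0.237, -0.524, 0.231] pointing down, gripper open.
Joint ranges: [-2.71, 2.71], [-0.32, 2.16], [-1.57, 1.52], [0, 2.45], [-1.46, 4.6], [0, 2.02], [-2.83, 2.83]. Speed limits (rad/s): [1.89, 1.89, 2.57, 2.57, 3.01, 3.01, 3.01].

### API

Orientations are given as [roll, pitch, yaw] about the fixed x, y, z axes, in that order (R = Rz(yaw) Ry(pitch) Rx(roll)).
In Python, from station import arm gives the robot as it stands. The module is installed in compiled form; this text tells all that it offers.
- The arm moves only by the tool step_arm, never from a script. Its argument "series" is a list of rows, each an object of numbers: "x", "y", "z": the shift along the tool's x, y, z normalised to -1 to 1, where 1 is 4 cm; "twist": the turn about the tool's z normalised to -1 to 1, where 1 is 0.1 rad. In form: [{"x": .., "y": .., "z": .., "twist": ..}, ...]. A call has exactly 5 rows; each row shifts and turns the commanded pose from where the row before left it, along the tool's axes as they then stand; what a row does not reach is not made up. A row lasts 1/10 s, in which the tool goes at most 50 mm and 8.59 degrees, less where a joint would pass 70% of its speed; a pose out of reach is approached as far as the arm can. A call with a number of a shift or a turn outside -1 to 1 is refused whole. A call with a gripper value outside its range is refused whole. "claw" is the finger opening in mm, from 0 to 85.4, set as the call begins (left out, the last holds). The fingers move at their own pace and stop on an object; "grip_force" is the grip in N (left out, the last holds). Time passes only in rows, so rows that do not move let the fingers close, or fill a call up. It gives the time, the measured TCP pose, the force, the opening and the grip force at its end, in the units of the state.
- arm.read_state(): the state, without advancing time (a new reading comes with each control period).
- arm.capture(name): name is "side" or "top"; returns the picture (400x640x3 uint8, red, green, blue); there is no depth.
- arm.get_calibration(name): a dict with "fx", "fy", "cx", "cy" (pixels), "camera_from_world" (4x4, takes a point from world to camera coordinates). Camera axes: x right, y down, z forward; pixel columns grow to the right and rows downward; lengths in m; the calibration is good to about 2 mm. A picture is of the moment at which its call begins. get_calibration takes no time and is no camera call.
- arm.finish_job(): hands the job in; it is judged then, once.
Trained networks look in the newest picture that a camera, given by its name, has taken for a name from the list of things; names that differ only in an ending like _2 or _b are one class to them, and where a whole thing is asked for, a point or a joint stands for the part that bears it (a point fixed in the world has none). Each returns a list of dicts, best first, with "score" (0 to 1); they miss things now and then, are a little off and sometimes report something else, mostly with a low value. They report only what shows in the picture. A call takes as long as a camera call. They do not tell look-alikes from the thing itself.
- arm.spot_in(camera, thing): "extent" ([centre column, centre row, width, height] in pixels, round what is visible of it).
- arm.cut_out(camera, thing): "pixels" (400x640 bool, what is visible of it) and "extent" ([centre column, centre row, width, height] in pixels, round what is visible of it).
The state is a dict: "time_s": time; "joint_pos": joint angles; "qd": joint speeds; "effort": joint torques, N m; "eef_pos": TCP position; "tool_rot": TCP orientation; "wrist_force": force on the tool from outside, world axes, zero at the start; "moment": the same for the moment, N m; "gripper_width": finger opening in m; "finger_force": force on a finger pad.
Only numpy, scipy, OpenCV 4.12 (cv2) and the standard library are available. Lean on these libraries where they do the work, as an engineer would, in place of code of your own. Each camera call takes 0.05 s, during which the arm holds its last target. There are 200 camera calls.

## Working session

There is one attempt and no reset: what is moved stays moved. The work goes in short steps, Python scripts to look and compute and a tool call to move; the robot and the scene stay as the last step left them, time stands still between calls to the robot, and variables do not carry over. Pictures are saved under pics/ and viewed, at most 14 in all, crops included, and the job is handed in when it is done.

Besides the shell and the picture viewer there is one more tool, called after "Call:" as name([rows], argument=value, ...), one row to a line, values as JSON. step_arm: Moves the arm, as the interface text tells. Scaled input: -1 to 1 covers 4 cm each way for a shift and 0.1 rad each way for a turn. Its arguments: {"type":"object","properties":{"series":{"type":"array","items":{"type":"object","properties":{"x":{"type":"number","minimum":-1,"maximum":1},"y":{"type":"number","minimum":-1,"maximum":1},"z":{"type":"number","minimum":-1,"maximum":1},"twist":{"type":"number","minimum":-1,"maximum":1}}}},"claw":{"type":"number"},"grip_force":{"type":"number"}},"required":["series"]}

```bash
mkdir -p pics; ls
python3 - <<'E'
from station import arm
import cv2, numpy as np
s=arm.read_state()
print({k:np.round(v,3).tolist() for k,v in s.items()})
for n in("side","top"):
    im=arm.capture(n); cv2.imwrite(f"pics/{n}0.png",im[:,:,::-1])
    c=arm.get_calibration(n); print(n,c["fx"],c["fy"],c["cx"],c["cy"]); print(np.round(c["camera_from_world"],4).tolist())
    for t in("red1","black1","cabinet","handle","start_top","blank","jar"):
        print(t,[(round(d["score"],2),np.round(d["extent"]).tolist()) for d in arm.spot_in(n,t)])
E
```

```text
pics
{'time_s': 0.0, 'joint_pos': [1.104, 0.707, -0.028, 1.485, 0.022, 0.951, -0.075], 'qd': [-0.001, 0.0, -0.0, 0.001, -0.0, 0.001, 0.001], 'effort': [-0.005, -88.32, 1.233, -23.616, 0.017, 0.007, 0.0], 'eef_pos': [0.237, -0.524, 0.231], 'tool_rot': [-3.14, 0.0, 0.425], 'wrist_force': [-0.309, -0.594, -0.702], 'moment': [-0.051, -0.081, 0.004], 'finger_force': 0.0, 'gripper_width': 0.086}
side 468.16089689829596 468.16089689829596 320.6082332171779 204.1781869738688
[[-0.8753, -0.4835, -0.0034, 0.5044], [-0.2269, 0.4169, -0.8802, 0.2511], [0.4269, -0.7697, -0.4747, 1.0749], [0.0, 0.0, 0.0, 1.0]]
red1 [(0.88, [304.0, 282.0, 20.0, 34.0]), (0.87, [340.0, 293.0, 21.0, 28.0]), (0.82, [302.0, 315.0, 24.0, 28.0]), (0.78, [260.0, 302.0, 29.0, 30.0]), (0.64, [378.0, 187.0, 17.0, 22.0]), (0.61, [336.0, 340.0, 29.0, 32.0]), (0.6, [398.0, 205.0, 20.0, 20.0])]
black1 []
cabinet [(0.74, [269.0, 222.0, 116.0, 102.0])]
handle [(0.9, [302.0, 226.0, 50.0, 83.0])]
start_top [(0.56, [280.0, 344.0, 28.0, 36.0]), (0.28, [305.0, 224.0, 48.0, 78.0])]
blank [(0.83, [239.0, 322.0, 26.0, 36.0])]
jar [(0.95, [276.0, 344.0, 25.0, 41.0])]
top 383.99246297247186 383.99246297247186 319.89517418900465 197.98945726034592
[[-0.0009, -0.9995, -0.0309, 0.0162], [-0.9894, 0.0054, -0.1452, 0.5852], [0.1452, 0.0305, -0.9889, 1.0161], [0.0, 0.0, 0.0, 1.0]]
red1 [(0.89, [461.0, 248.0, 22.0, 22.0]), (0.84, [220.0, 208.0, 17.0, 18.0]), (0.84, [211.0, 280.0, 23.0, 18.0]), (0.81, [262.0, 256.0, 16.0, 17.0]), (0.78, [434.0, 247.0, 22.0, 22.0]), (0.71, [224.0, 246.0, 19.0, 13.0]), (0.58, [467.0, 204.0, 23.0, 20.0]), (0.52, [256.0, 220.0, 13.0, 19.0])]
black1 []
cabinet [(0.92, [325.0, 146.0, 126.0, 101.0])]
handle [(0.93, [328.0, 184.0, 118.0, 33.0])]
start_top [(0.48, [358.0, 155.0, 13.0, 10.0])]
blank []
jar [(0.64, [184.0, 244.0, 19.0, 16.0])]
```

Run:
```python
import cv2
a=cv2.imread("pics/top0.png")[90:310,140:520];b=cv2.imread("pics/side0.png")[140:380,200:440]
cv2.imwrite("pics/top0c.png",cv2.resize(a,None,fx=2.1,fy=2.1,interpolation=2));cv2.imwrite("pics/side0c.png",cv2.resize(b,None,fx=2.5,fy=2.5,interpolation=2))
```

```text
(no output)
```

View pics/top0c.png

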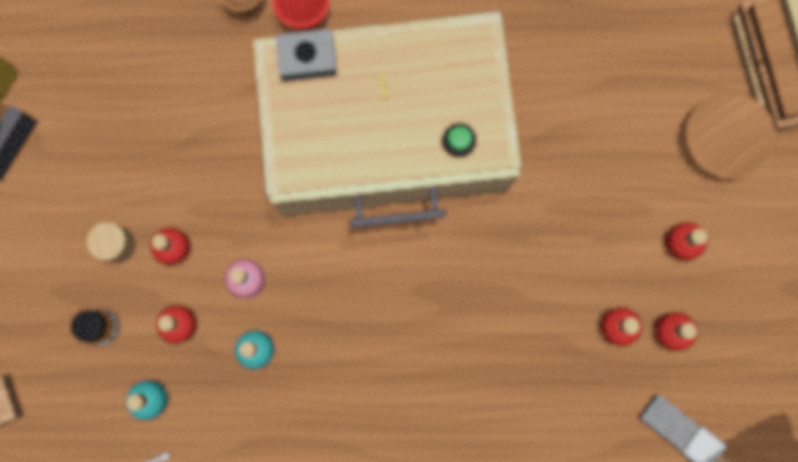

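View pics/side0c.png

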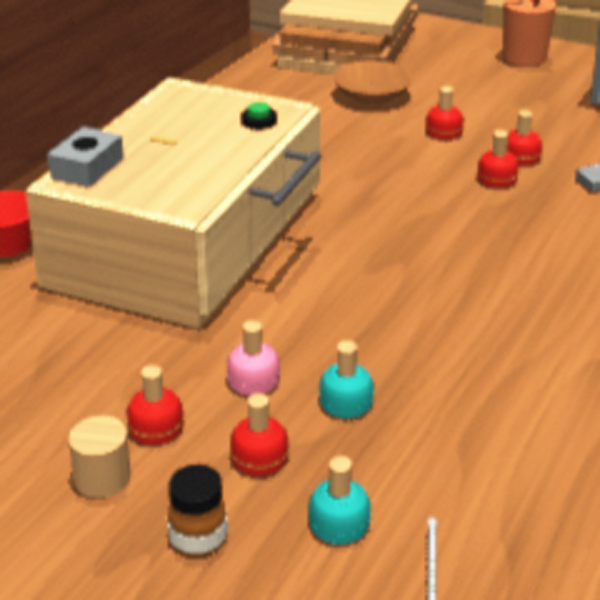

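The top view shows five red pieces. In crop pixels, two are on the left at (170,245) and (176,323), and three on the right at (621,326), (676,331) and (686,241). The pink and turquoise look-alikes, blank and jar are on the left. The side view agrees, with the cabinet yawed slightly and the button and handle visible. Next I fit the poses.

```bash
cat > h.py <<'E'
from station import arm
import cv2, numpy as np
from scipy.optimize import least_squares
C={n:arm.get_calibration(n) for n in("side","top")}
def proj(n,P):
    c=C[n]; q=np.atleast_2d(P)@c["camera_from_world"][:3,:3].T+c["camera_from_world"][:3,3]
    return np.c_[c["fx"]*q[:,0]/q[:,2]+c["cx"], c["fy"]*q[:,1]/q[:,2]+c["cy"]]
def tri(uv):   # {cam:(u,v)} -> xyz, rms px
    f=lambda p: np.concatenate([proj(n,p)[0]-uv[n] for n in uv])
    r=least_squares(f,[.55,0,.05]); return r.x,np.sqrt(np.mean(r.fun**2))
def atz(n,uv,z):
    return np.r_[least_squares(lambda p: proj(n,[*p,z])[0]-uv,[.55,0]).x,z]
def redblobs(im):
    h=cv2.cvtColor(im,cv2.COLOR_RGB2HSV); 
    m=((h[:,:,0]<6)|(h[:,:,0]>174))&(h[:,:,1]>190)&(h[:,:,2]>70)
    k,l,s,c=cv2.connectedComponentsWithStats(m.astype(np.uint8))
    return [(c[i],s[i][4]) for i in range(1,k) if s[i][4]>60]
def pieces(ims,z0=.0):   # triangulate red blobs by matching
    B={n:redblobs(ims[n]) for n in ims}; out=[]
    for ct,at in B["top"]:
        best=None
        for cs,as_ in B["side"]:
            p,e=tri({"top":ct,"side":cs})
            if best is None or e<best[1]: best=(p,e,cs,as_)
        if best: out.append((best[0],best[1],ct,at,best[2],best[3]))
    return out
def to(T,yaw_t=None):   # shift from the measured TCP to T in tool axes & units
    s=arm.read_state(); p=np.array(s["eef_pos"]); y=s["tool_rot"][2]; d=np.array(T)-p
    u=np.array([d[0]*np.cos(y)+d[1]*np.sin(y), d[0]*np.sin(y)-d[1]*np.cos(y), -d[2]])/.04
    print("t",round(s["time_s"],1),"tcp",np.round(p,4),"rot",np.round(s["tool_rot"],3),"units xyz",np.round(u,2),"twist",None if yaw_t is None else round((yaw_t-y)/.1,2))
def Rz(a): return np.array([[np.cos(a),-np.sin(a),0],[np.sin(a),np.cos(a),0],[0,0,1]])
E
python3 - <<'E'
from h import *
ims={n:cv2.imread(f"pics/{n}0.png")[:,:,::-1].copy() for n in("side","top")}
for p,e,ct,at,cs,a2 in pieces(ims): print(np.round(p,4),round(e,2),np.round(ct,1),at,np.round(cs,1),a2)
t=lambda u,v:(u/2.1+140,v/2.1+90); s=lambda u,v:(u/2.5+200,v/2.5+140)
loc=np.array([[0,156,122],[0,-156,122],[200,-156,122],[200,156,122]])/1000
tp=np.array([t(271,200),t(518,170),t(500,14),t(256,42)]); sp=np.array([s(205,225),s(320,107),s(168,80),s(33,190)])
f=lambda q: np.r_[(proj("top",loc@Rz(q[2]).T+[q[0],q[1],0])-tp).ravel(),(proj("side",loc@Rz(q[2]).T+[q[0],q[1],0])-sp).ravel()]
r=least_squares(f,[.6,0,.1],loss="soft_l1"); print("cab",r.x,np.round(f(r.x),1))
for nm,a,b in(("barL",t(350,226),s(276,200)),("barR",t(445,214),s(320,158)),("btn",t(459,138),s(260,110))):
    print(nm,tri({"top":a,"side":b}), ((tri({"top":a,"side":b})[0]-[r.x[0],r.x[1],0])@Rz(r.x[2])).round(4))
to([.4,0,.3],r.x[2]+np.pi/2)
E
```

```text
[0.9048 0.1183 0.0272] 0.94 [285.1  92.1] 99 [200.4 228.3] 533
cab [ 0.6257146  -0.01042312  0.11534582] [-0.7 -0.1  2.4 -0.4  0.1  0.3 -0.8  1.4 -0.7  0.7 -0.6 -2.1  1.6 -1.5
 -0.1 -0.2]
barL (array([0.57816623, 0.04722002, 0.11087241]), np.float64(0.5335600959961599)) [-0.0406  0.0627  0.1109]
barR (array([ 0.59160411, -0.07099466,  0.10239307]), np.float64(0.1292771776293609)) [-0.0409 -0.0562  0.1024]
btn (array([ 0.67965733, -0.08727251,  0.1357701 ]), np.float64(0.06449723057774115)) [ 0.0447 -0.0825  0.1358]
t 0.8 tcp [ 0.237  -0.5239  0.2313] rot [-3.142  0.     0.425] units xyz [  9.11 -10.25  -1.72] twist 12.61
```

Call:
step_arm([
  {"twist":1},
  {"twist":1},
  {"twist":1},
  {"twist":1},
  {"twist":1},
], claw=34, grip_force=20)

```text
validation failed for argument at $.se...
```

Call:
step_arm([
  {"twist":1},
  {"twist":1},
  {"twist":1},
  {"twist":1},
  {"twist":1},
])

```text
validation failed for argument at $.se...
```

Call:
step_arm([
  {"twist":1},
  {"twist":1},
  {"twist":0.61},
  {},
  {},
])

```text
validation failed for argument at $.se...
```

Run:
```python
from h import *
to([.5855,-.013,.2],.1153+np.pi/2)
im=cv2.imread("pics/top0.png"); h=cv2.cvtColor(im,cv2.COLOR_BGR2HSV)
for u,v in((461,248),(220,208),(224,246),(434,247),(467,204)): print(h[v-2:v+6:3,u-4:u+5:4].tolist())
```

```text
t 0.8 tcp [ 0.237  -0.5239  0.2313] rot [-3.142  0.     0.425] units xyz [13.2  -8.05  0.78] twist 12.61
[[[1, 193, 178], [4, 169, 140], [20, 80, 184]], [[1, 188, 179], [3, 165, 168], [18, 91, 174]], [[1, 189, 166], [1, 180, 190], [1, 169, 193]]]
[[[19, 83, 203], [10, 133, 121], [1, 182, 193]], [[5, 153, 178], [3, 170, 177], [0, 184, 191]], [[1, 185, 183], [1, 184, 191], [1, 192, 169]]]
[[[18, 80, 204], [5, 151, 150], [1, 188, 189]], [[9, 134, 183], [2, 172, 190], [1, 188, 184]], [[1, 189, 186], [1, 187, 187], [1, 188, 149]]]
[[[1, 186, 177], [3, 161, 163], [18, 86, 198]], [[1, 188, 171], [1, 173, 183], [9, 130, 183]], [[1, 181, 135], [1, 190, 181], [1, 183, 190]]]
[[[1, 188, 182], [5, 152, 119], [20, 81, 201]], [[1, 187, 183], [5, 153, 138], [16, 96, 172]], [[0, 184, 179], [1, 183, 187], [1, 180, 193]]]
```

Call:
step_arm([
  {"x":0,"y":0,"z":0,"twist":1},
  {"x":0,"y":0,"z":0,"twist":1},
  {"x":0,"y":0,"z":0,"twist":1},
  {"x":0,"y":0,"z":0,"twist":1},
  {"x":0,"y":0,"z":0,"twist":1},
], claw=34, grip_force=20)

```text
time_s: 1.3
eef_pos: [0.237, -0.5239, 0.2313]
tool_rot: [-3.142, 0.0, -0.079]
wrist_force: [-0.5, 0.4, 0.3]
gripper_width: 0.034
finger_force: 0.0
```

Call:
step_arm([
  {"x":0,"y":0,"z":0,"twist":1},
  {"x":0,"y":0,"z":0,"twist":1},
  {"x":0,"y":0,"z":0,"twist":1},
  {"x":0,"y":0,"z":0,"twist":1},
  {"x":0,"y":0,"z":0,"twist":1},
])

```text
time_s: 1.8
eef_pos: [0.237, -0.5239, 0.2313]
tool_rot: [-3.141, -0.0, -0.579]
wrist_force: [0.4, -0.3, -0.1]
gripper_width: 0.034
finger_force: 0.0
```

Call:
step_arm([
  {"x":0,"y":0,"z":0,"twist":1},
  {"x":0,"y":0,"z":0,"twist":1},
  {"x":0,"y":0,"z":0,"twist":0.61},
  {"x":0,"y":0,"z":0,"twist":0},
  {"x":0,"y":0,"z":0,"twist":0},
])

```text
time_s: 2.3
eef_pos: [0.2371, -0.5239, 0.2313]
tool_rot: [-3.142, 0.0, -0.834]
wrist_force: [0.5, -0.4, 0.1]
gripper_width: 0.034
finger_force: 0.0
```

```bash
cat >> h.py <<'E'
def hullc(pts):
    M=cv2.moments(cv2.convexHull(pts.astype(np.float32))); return np.array([M["m10"]/M["m00"],M["m01"]/M["m00"]])
th=np.linspace(0,2*np.pi,24,endpoint=False)
BODY=np.array([[r*np.cos(a),r*np.sin(a),z] for r,z in((.026,0),(.026,.03),(.009,.038)) for a in th])
def redblobs(im):
    h=cv2.cvtColor(im,cv2.COLOR_RGB2HSV)
    m=((h[:,:,0]<6)|(h[:,:,0]>176))&(h[:,:,1]>145)&(h[:,:,2]>60)
    k,l,s,c=cv2.connectedComponentsWithStats(m.astype(np.uint8)); out=[]
    for i in range(1,k):
        if 90<s[i][4]<900: out.append((hullc(np.argwhere(l==i)[:,::-1]),s[i][4]))
    return out
def tri_body(uv):
    f=lambda p: np.concatenate([hullc(proj(n,BODY+p))-uv[n] for n in uv])
    r=least_squares(f,[*tri(uv)[0][:2],0]); return r.x,np.sqrt(np.mean(r.fun**2))
def pieces(ims):
    B={n:redblobs(ims[n]) for n in ims}; out=[]
    for ct,at in B["top"]:
        c=[(*tri({"top":ct,"side":cs}),cs,a) for cs,a in B["side"]]
        if not c: continue
        b=min(c,key=lambda q:q[1]); p,e=tri_body({"top":ct,"side":b[2]}); out.append((p,e,ct,at,b[2],b[3]))
    return out
E
python3 - <<'E'
from h import *
ims={n:cv2.imread(f"pics/{n}0.png")[:,:,::-1].copy() for n in("side","top")}
for p,e,ct,at,cs,a2 in pieces(ims): print(np.round(p,4),round(e,2),np.round(ct,1),at,np.round(cs,1),a2)
to([.5855,-.013,.2],.1153+np.pi/2)
E
```

```text
[0.905  0.1219 0.0153] 0.18 [283.1  90.5] 566 [200.3 228.3] 534
[ 0.5685 -0.3921 -0.001 ] 0.08 [465.8 204.7] 190 [377.5 188.6] 155
[ 0.5664  0.2977 -0.0024] 0.34 [221. 207.] 176 [261.6 306.2] 346
[ 0.4616  0.2857 -0.0032] 0.23 [223.8 244. ] 182 [303.4 318.4] 376
[ 0.4513 -0.299   0.0132] 1.72 [435.1 245.1] 186 [403.5 203.3] 318
[ 0.4541 -0.3743 -0.0148] 2.18 [460.9 247.5] 197 [403.5 203.3] 318
t 2.3 tcp [ 0.2371 -0.5239  0.2313] rot [-3.142  0.    -0.834] units xyz [ -3.61 -15.03   0.78] twist 25.2
```

Call:
step_arm([
  {"x":0,"y":0,"z":0,"twist":-1},
  {"x":0,"y":0,"z":0,"twist":-1},
  {"x":0,"y":0,"z":0,"twist":-1},
  {"x":0,"y":0,"z":0,"twist":-1},
  {"x":0,"y":0,"z":0,"twist":-1},
])

```text
time_s: 2.8
eef_pos: [0.2369, -0.5239, 0.2313]
tool_rot: [3.142, -0.0, -0.33]
wrist_force: [0.1, 0.5, -0.8]
gripper_width: 0.034
finger_force: 0.0
```

Call:
step_arm([
  {"x":0,"y":0,"z":0,"twist":-1},
  {"x":0,"y":0,"z":0,"twist":-1},
  {"x":0,"y":0,"z":0,"twist":-1},
  {"x":0,"y":0,"z":0,"twist":-1},
  {"x":0,"y":0,"z":0,"twist":-1},
])

```text
time_s: 3.3
eef_pos: [0.2369, -0.524, 0.2314]
tool_rot: [3.141, -0.0, 0.17]
wrist_force: [-0.4, -0.2, 0.0]
gripper_width: 0.0339
finger_force: 0.0
```

Call:
step_arm([
  {"x":0,"y":0,"z":0,"twist":-1},
  {"x":0,"y":0,"z":0,"twist":-1},
  {"x":0,"y":0,"z":0,"twist":-1},
  {"x":0,"y":0,"z":0,"twist":-1},
  {"x":0,"y":0,"z":0,"twist":-1},
])

```text
time_s: 3.8
eef_pos: [0.2369, -0.524, 0.2314]
tool_rot: [3.141, 0.0, 0.67]
wrist_force: [-0.3, -1.3, 0.6]
gripper_width: 0.034
finger_force: 0.0
```

Call:
step_arm([
  {"x":0,"y":0,"z":0,"twist":-1},
  {"x":0,"y":0,"z":0,"twist":-1},
  {"x":0,"y":0,"z":0,"twist":-1},
  {"x":0,"y":0,"z":0,"twist":-1},
  {"x":0,"y":0,"z":0,"twist":-1},
])

```text
time_s: 4.3
eef_pos: [0.2369, -0.524, 0.2314]
tool_rot: [3.141, 0.0, 1.17]
wrist_force: [0.1, 1.0, 0.1]
gripper_width: 0.0341
finger_force: 0.0
```

Call:
step_arm([
  {"x":0,"y":0,"z":0,"twist":-1},
  {"x":0,"y":0,"z":0,"twist":-1},
  {"x":0,"y":0,"z":0,"twist":-1},
  {"x":0,"y":0,"z":0,"twist":-1},
  {"x":0,"y":0,"z":0,"twist":-1.0},
])

```text
time_s: 4.8
eef_pos: [0.2369, -0.524, 0.2314]
tool_rot: [3.142, 0.0, 1.67]
wrist_force: [-0.4, -0.9, -0.1]
gripper_width: 0.0338
finger_force: 0.0
```

Run:
```python
from h import *
to([.5855,-.013,.2],.1153+np.pi/2)
print(np.round(arm.read_state()["joint_pos"],2))
for uv in((435.1,245.1),(460.9,247.5)):
    print(least_squares(lambda p: hullc(proj("top",BODY+[*p,0]))-uv,[.46,-.33]).x)
```

```text
t 4.8 tcp [ 0.2369 -0.524   0.2314] rot [3.142 0.    1.67 ] units xyz [11.85  9.93  0.79] twist 0.16
[ 1.29  0.73 -0.4   1.48  0.31  1.    0.91]
[ 0.45641519 -0.30180904]
[ 0.44978314 -0.37177942]
```

Call:
step_arm([
  {"x":0.79,"y":0.66,"z":0,"twist":-0.1},
  {"x":0.79,"y":0.66,"z":0,"twist":0},
  {"x":0.79,"y":0.66,"z":0,"twist":0},
  {"x":0.79,"y":0.66,"z":0,"twist":0},
  {"x":0.79,"y":0.66,"z":0,"twist":0},
])

```text
time_s: 5.3
eef_pos: [0.353, -0.3521, 0.2315]
tool_rot: [3.141, 0.0, 1.675]
wrist_force: [0.5, -0.3, -0.3]
gripper_width: 0.034
finger_force: 0.0
```

Call:
step_arm([
  {"x":0.79,"y":0.66,"z":0,"twist":0},
  {"x":0.79,"y":0.66,"z":0,"twist":0},
  {"x":0.79,"y":0.66,"z":0,"twist":0},
  {"x":0.79,"y":0.66,"z":0,"twist":0},
  {"x":0.79,"y":0.66,"z":0,"twist":0},
])

```text
time_s: 5.8
eef_pos: [0.4682, -0.1813, 0.2315]
tool_rot: [3.141, 0.0, 1.676]
wrist_force: [1.1, -1.1, 0.2]
gripper_width: 0.034
finger_force: 0.0
```

Call:
step_arm([
  {"x":0.79,"y":0.66,"z":0,"twist":0},
  {"x":0.79,"y":0.66,"z":0,"twist":0},
  {"x":0.79,"y":0.66,"z":0,"twist":0},
  {"x":0.7,"y":0.66,"z":0.5,"twist":0},
  {"x":0,"y":0,"z":0,"twist":0},
])

```text
time_s: 6.3
eef_pos: [0.5611, -0.0448, 0.2094]
tool_rot: [-3.141, -0.003, 1.681]
wrist_force: [-0.0, -1.9, -0.0]
gripper_width: 0.0338
finger_force: 0.0
```

Run:
```python
from h import *
to([.5855,-.013,.094],.1153+np.pi/2)
for n in("side","top"):
    im=arm.capture(n); cv2.imwrite(f"pics/{n}1.png",im[:,:,::-1])
print([(np.round(b[0],1).tolist(),b[1]) for b in redblobs(im)])
a=cv2.imread("pics/side1.png")[150:280,250:390];b=cv2.imread("pics/top1.png")[130:230,270:410]
cv2.imwrite("pics/h1.png",np.hstack([cv2.resize(a,(400,371),interpolation=2),cv2.resize(b[:,:,:],(400,371),interpolation=2)]))
```

```text
t 6.3 tcp [ 0.5611 -0.0448  0.2094] rot [-3.141e+00 -3.000e-03  1.681e+00] units xyz [0.72 0.69 2.88] twist 0.05
[([283.1, 90.5], np.int32(564)), ([465.8, 204.7], np.int32(188)), ([221.0, 207.0], np.int32(175)), ([223.8, 244.0], np.int32(182)), ([435.5, 245.0], np.int32(165)), ([460.9, 247.6], np.int32(199))]
```

View pics/h1.png

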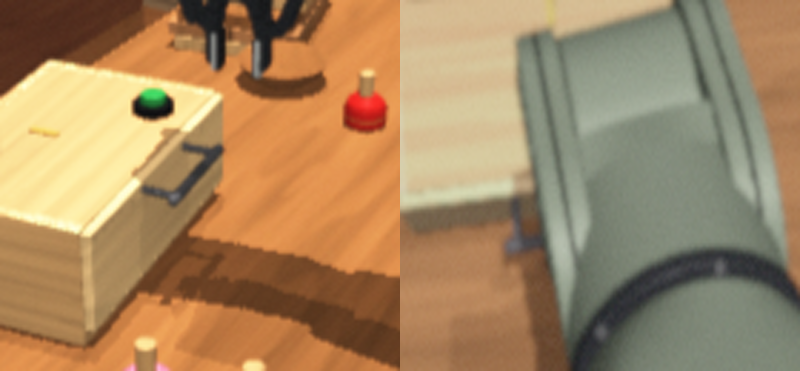

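The side crop shows the fingers above the handle, with the bar running from (150,190) to (220,150); the arm hides it from the top camera. I'll align and descend onto the bar.

Call:
step_arm([
  {"x":0.72,"y":0.69,"z":0.4,"twist":0},
  {"x":0,"y":0,"z":0.5,"twist":0},
  {"x":0,"y":0,"z":0.5,"twist":0},
  {"x":0,"y":0,"z":0.3,"twist":0},
  {"x":0,"y":0,"z":0,"twist":0},
], claw=28)

```text
time_s: 6.9
eef_pos: [0.5838, -0.0192, 0.1426]
tool_rot: [-3.14, 0.0, 1.673]
wrist_force: [0.2, 0.8, 0.6]
gripper_width: 0.0282
finger_force: 0.0
```

Run:
```python
from h import *
to([.5855,-.013,.094],.1153+np.pi/2)
im=arm.capture("side")
cv2.imwrite("pics/h2.png",cv2.resize(im[150:280,250:390,::-1],(560,520),interpolation=2))
```

```text
t 6.9 tcp [ 0.5838 -0.0192  0.1426] rot [-3.14   0.     1.673] units xyz [0.15 0.06 1.22] twist 0.13
```

View pics/h2.png

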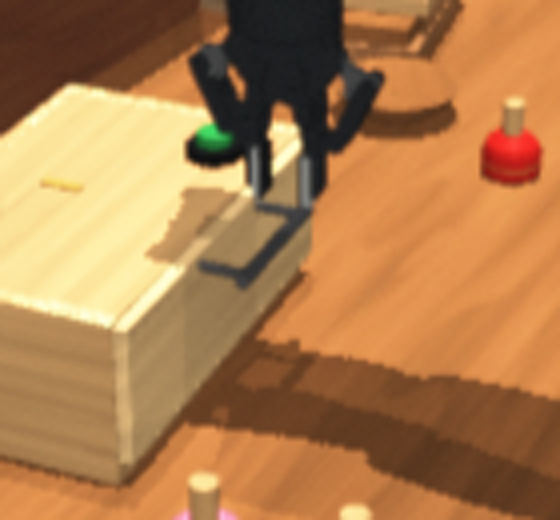

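Both fingertips, at (258,195) and (308,200), straddle the bar's line from (240,280) to (305,210). I'll descend and pinch.

Call:
step_arm([
  {"x":0.15,"y":0.05,"z":0.25,"twist":0},
  {"x":0,"y":0,"z":0.25,"twist":0},
  {"x":0,"y":0,"z":0.25,"twist":0},
  {"x":0,"y":0,"z":0.25,"twist":0},
  {"x":0,"y":0,"z":0.25,"twist":0},
])

```text
time_s: 7.45
eef_pos: [0.5856, -0.012, 0.0923]
tool_rot: [-3.141, -0.0, 1.674]
wrist_force: [-0.0, 0.3, 0.1]
gripper_width: 0.0279
finger_force: 0.0
```

Call:
step_arm([
  {"x":0,"y":0,"z":0,"twist":-0.1},
  {"x":0,"y":0,"z":0,"twist":0},
  {"x":0,"y":0,"z":0,"twist":0},
  {"x":0,"y":0,"z":0,"twist":0},
  {"x":0,"y":0,"z":0,"twist":0},
], claw=0, grip_force=25)

```text
time_s: 7.95
eef_pos: [0.5851, -0.012, 0.0926]
tool_rot: [-3.14, -0.0, 1.684]
wrist_force: [2.1, 1.0, -26.6]
gripper_width: 0.01
finger_force: 24.1
```

Call:
step_arm([
  {"x":0,"y":-0.2,"z":0,"twist":0},
  {"x":0,"y":-0.4,"z":0,"twist":0},
  {"x":0,"y":-0.45,"z":0,"twist":0},
  {"x":0,"y":-0.45,"z":0,"twist":0},
  {"x":0,"y":-0.45,"z":0,"twist":0},
])

```text
time_s: 8.45
eef_pos: [0.5072, -0.0202, 0.093]
tool_rot: [-3.141, -0.001, 1.684]
wrist_force: [2.0, 2.9, -21.5]
gripper_width: 0.0104
finger_force: 25.2
```

Call:
step_arm([
  {"x":0,"y":-0.45,"z":0,"twist":0},
  {"x":0,"y":-0.45,"z":0,"twist":0},
  {"x":0,"y":-0.45,"z":0,"twist":0},
  {"x":0,"y":-0.4,"z":0,"twist":0},
  {"x":0,"y":-0.2,"z":0,"twist":0},
])

```text
time_s: 8.95
eef_pos: [0.4301, -0.0287, 0.0935]
tool_rot: [3.141, -0.001, 1.685]
wrist_force: [2.4, 8.5, -22.6]
gripper_width: 0.0097
finger_force: 24.8
```

Call:
step_arm([
  {"x":0,"y":-0.15,"z":0,"twist":0},
  {"x":0,"y":0,"z":0,"twist":0},
  {"x":0,"y":0,"z":0,"twist":0},
  {"x":0,"y":0,"z":0,"twist":0},
  {"x":0,"y":0,"z":0,"twist":0},
])

```text
time_s: 9.45
eef_pos: [0.4247, -0.0293, 0.0935]
tool_rot: [3.141, -0.001, 1.685]
wrist_force: [-3.0, 9.2, -16.5]
gripper_width: 0.0096
finger_force: 25.3
```

Call:
step_arm([
  {"x":0,"y":0,"z":0,"twist":0},
  {"x":0,"y":0,"z":0,"twist":0},
  {"x":0,"y":0,"z":-0.3,"twist":0},
  {"x":0,"y":0,"z":-0.8,"twist":0},
  {"x":0,"y":0,"z":-1,"twist":0},
], claw=28, grip_force=20)

```text
time_s: 9.95
eef_pos: [0.4244, -0.0302, 0.1782]
tool_rot: [-3.14, -0.0, 1.684]
wrist_force: [0.5, -0.1, 0.1]
gripper_width: 0.0283
finger_force: 0.0
```

Call:
step_arm([
  {"x":-0.6,"y":0,"z":-0.9,"twist":0},
  {"x":-0.9,"y":0,"z":0,"twist":0},
  {"x":-0.9,"y":0,"z":0,"twist":0},
  {"x":-0.9,"y":0,"z":0,"twist":0},
  {"x":-0.9,"y":0,"z":0,"twist":0},
], claw=50)

```text
time_s: 10.45
eef_pos: [0.4438, -0.199, 0.2139]
tool_rot: [3.141, 0.001, 1.683]
wrist_force: [0.8, 1.4, -0.8]
gripper_width: 0.0504
finger_force: 0.0
```

Call:
step_arm([
  {"x":-0.9,"y":0,"z":0,"twist":0},
  {"x":-0.9,"y":0,"z":0,"twist":0},
  {"x":-0.9,"y":0,"z":0,"twist":0},
  {"x":-0.7,"y":0,"z":0,"twist":0},
  {"x":0,"y":0,"z":0,"twist":0},
])

```text
time_s: 10.95
eef_pos: [0.4583, -0.3361, 0.2132]
tool_rot: [-3.141, 0.002, 1.679]
wrist_force: [1.1, -0.3, -0.5]
gripper_width: 0.05
finger_force: 0.0
```

Run:
```python
from h import *
ims={}
for n in("side","top"):
    ims[n]=arm.capture(n); cv2.imwrite(f"pics/{n}2.png",ims[n][:,:,::-1])
for p,e,ct,at,cs,a2 in pieces(ims): print(np.round(p,4),round(e,2),np.round(ct,1),at,np.round(cs,1),a2)
for n in ims: print(n,[(round(d["score"],2),np.round(d["extent"]).tolist()) for t in("handle","black1") for d in arm.spot_in(n,t)])
a=cv2.imread("pics/top2.png")[150:270,250:410];b=cv2.imread("pics/side2.png")[170:320,240:400]
cv2.imwrite("pics/c2.png",cv2.resize(a,None,fx=5,fy=5,interpolation=2)); cv2.imwrite("pics/d2.png",cv2.resize(b,None,fx=4,fy=4,interpolation=2))
to([.4564,-.3018,.12],.11+np.pi/2)
to([.4498,-.3718,.12]);
to([.5685,-.3921,.12])
```

```text
[0.9048 0.1221 0.0156] 0.17 [283.1  90.5] 565 [200.3 228.3] 534
[ 5.686e-01 -3.915e-01  1.000e-04] 0.03 [465.8 204.6] 188 [377.5 188.4] 134
[ 0.5664  0.298  -0.0026] 0.29 [220.8 207. ] 176 [261.6 306.3] 346
[ 0.4612  0.2856 -0.0031] 0.25 [223.8 244. ] 183 [303.4 318.4] 373
[ 0.4504 -0.3005  0.0121] 1.63 [435.1 245.2] 199 [403.4 203.3] 323
[ 0.457  -0.3778 -0.0223] 1.99 [460.8 247.4] 199 [403.4 203.3] 323
side [(0.94, [332.0, 234.0, 101.0, 86.0]), (0.65, [305.0, 247.0, 19.0, 25.0]), (0.52, [331.0, 237.0, 101.0, 85.0])]
top [(0.7, [194.0, 206.0, 20.0, 21.0]), (0.6, [335.0, 214.0, 119.0, 90.0]), (0.41, [460.0, 248.0, 23.0, 20.0]), (0.6, [330.0, 178.0, 131.0, 167.0])]
t 11.2 tcp [ 0.4593 -0.3316  0.2137] rot [3.141 0.    1.685] units xyz [0.75 0.01 2.34] twist -0.04
t 11.2 tcp [ 0.4593 -0.3316  0.2137] rot [3.141 0.    1.685] units xyz [-0.97 -0.35  2.34] twist None
t 11.2 tcp [ 0.4593 -0.3316  0.2137] rot [3.141 0.    1.685] units xyz [-1.81  2.54  2.34] twist None
```

View pics/c2.png

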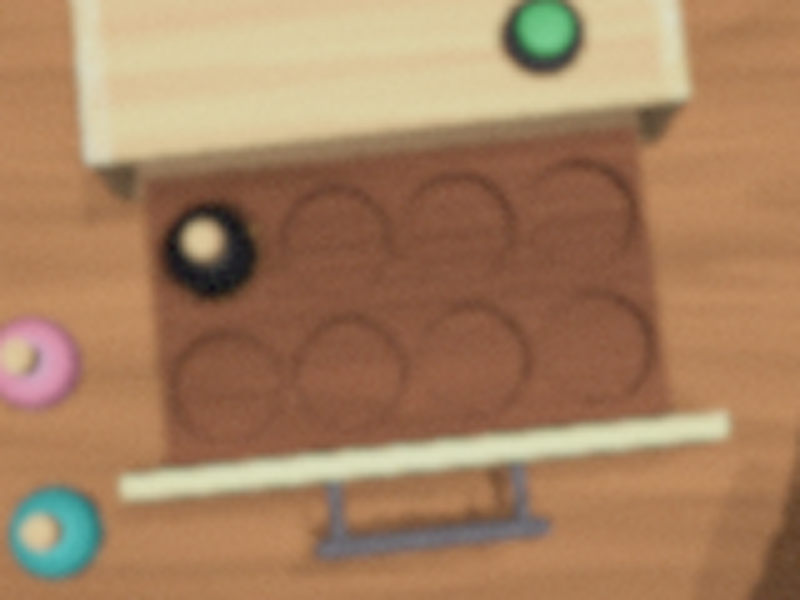

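View pics/d2.png

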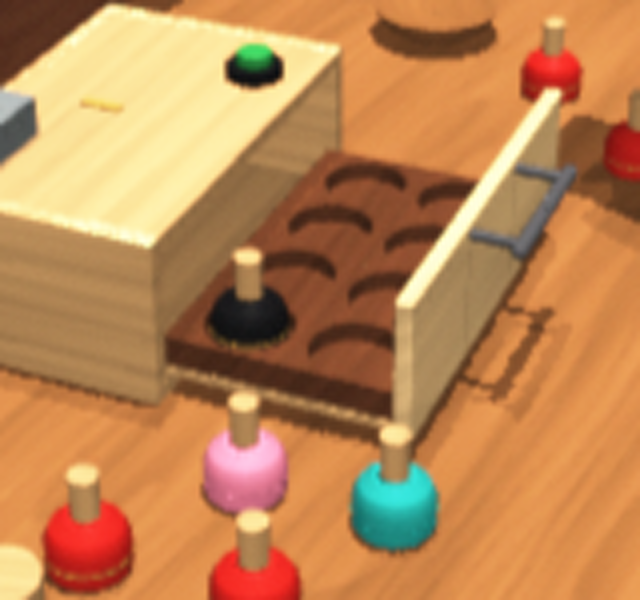

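The drawer is open. The black piece is in the rear-left pocket, at top crop (205,240), and the other seven pockets are empty. I'll fit the pocket grid.

Run:
```python
from h import *
T=lambda u,v:np.array((u/5+250,v/5+150)); S=lambda u,v:np.array((u/4+240,v/4+170))
p,e=tri({"top":T(204,240),"side":S(247,257)}); print("black stub top",p.round(4),e)
print("front top L,R",tri({"top":T(122,488),"side":S(403,303)}),tri({"top":T(727,425),"side":S(557,97)}))
print("bar L,R",tri({"top":T(322,548),"side":S(518,247)}),tri({"top":T(547,525),"side":S(572,172)}))
px=np.array([T(228,388),T(350,373),T(473,357),T(598,345),T(337,240),T(461,228),T(584,213)])
g=np.array([[0,1.5],[0,.5],[0,-.5],[0,-1.5],[1,.5],[1,-.5],[1,-1.5]])*[.074,.068]
for zm in(.024,.032,.040):
    f=lambda q: (proj("top",np.c_[g,0*g[:,0]]@Rz(q[2]).T+[q[0],q[1],zm])-px).ravel()
    r=least_squares(f,[.5,0,.11]); print(zm,r.x.round(4),np.round(f(r.x),1))
    b=np.array([.074,.102,0])@Rz(r.x[2]).T+[r.x[0],r.x[1],zm]; print(" black pocket",b.round(4))
```

```text
black stub top [0.5801 0.0904 0.0899] 0.39193992345092193
front top L,R (array([0.44945829, 0.1274869 , 0.11738895]), np.float64(0.32273803271333223)) (array([ 0.47952352, -0.17887078,  0.1098362 ]), np.float64(0.055015999435252635))
bar L,R (array([0.41917961, 0.02658061, 0.11073441]), np.float64(0.258541706225879)) (array([ 0.42978852, -0.08741858,  0.10576285]), np.float64(0.026918831406217196))
0.024 [ 0.5174 -0.0205  0.1056] [ 0.6 -0.6  0.5 -0.2  0.2  0.3 -0.4  0.1  0.3  0.2 -0.4 -0.1 -0.9  0.3]
 black pocket [0.5803 0.0887 0.024 ]
0.032 [ 0.5165 -0.0204  0.1056] [ 0.3 -0.4  0.4 -0.1  0.3  0.4 -0.1  0.1  0.2  0.1 -0.4 -0.2 -0.7  0.1]
 black pocket [0.5794 0.0888 0.032 ]
0.04 [ 0.5157 -0.0203  0.1056] [-0.  -0.3  0.3 -0.   0.4  0.5  0.1  0.2  0.  -0.  -0.3 -0.3 -0.4 -0. ]
 black pocket [0.5785 0.0889 0.04  ]
```

Call:
step_arm([
  {"x":0,"y":0,"z":0,"twist":1},
  {"x":0,"y":0,"z":0,"twist":1},
  {"x":0,"y":0,"z":0,"twist":1},
  {"x":0,"y":0,"z":0,"twist":1},
  {"x":0,"y":0,"z":0,"twist":1},
], claw=40)

```text
time_s: 11.75
eef_pos: [0.4592, -0.3318, 0.2135]
tool_rot: [3.141, -0.0, 1.18]
wrist_force: [0.3, -0.5, -0.1]
gripper_width: 0.0403
finger_force: 0.0
```

Call:
step_arm([
  {"x":0,"y":0,"z":0,"twist":1},
  {"x":0,"y":0,"z":0,"twist":1},
  {"x":0,"y":0,"z":0,"twist":1},
  {"x":0,"y":0,"z":0,"twist":1},
  {"x":0,"y":0,"z":0,"twist":1},
])

```text
time_s: 12.25
eef_pos: [0.4592, -0.3317, 0.2135]
tool_rot: [3.141, -0.0, 0.68]
wrist_force: [0.2, 0.1, -0.3]
gripper_width: 0.0398
finger_force: 0.0
```

Call:
step_arm([
  {"x":0,"y":0,"z":0,"twist":1},
  {"x":0,"y":0,"z":0,"twist":1},
  {"x":0,"y":0,"z":0,"twist":1},
  {"x":0,"y":0,"z":0,"twist":1},
  {"x":0,"y":0,"z":0,"twist":1},
])

```text
time_s: 12.75
eef_pos: [0.4592, -0.3317, 0.2135]
tool_rot: [-3.142, -0.0, 0.18]
wrist_force: [-0.0, -0.1, 0.1]
gripper_width: 0.0402
finger_force: 0.0
```

Call:
step_arm([
  {"x":0,"y":0,"z":0,"twist":0.78},
  {"x":0,"y":0,"z":0,"twist":0},
  {"x":0,"y":0,"z":0,"twist":0},
  {"x":0,"y":0,"z":0,"twist":0},
  {"x":0,"y":0,"z":0,"twist":0},
])

```text
time_s: 13.25
eef_pos: [0.459, -0.3323, 0.2133]
tool_rot: [-3.141, -0.0, 0.107]
wrist_force: [-0.3, 0.1, 0.2]
gripper_width: 0.0401
finger_force: 0.0
```

```bash
cat >> h.py <<'E'
YAW=.107
_c=np.array([.5158,-.0203]); _x=np.array([np.cos(YAW),np.sin(YAW)]); _y=np.array([-np.sin(YAW),np.cos(YAW)])
def pocket(row,k): return np.r_[_c+row*.074*_x+k*.068*_y,.024]
def topxy(rng=None):  # red pieces from the top picture alone, z=0
    return [least_squares(lambda p: hullc(proj("top",BODY+[*p,0]))-uv,[.46,0]).x.round(4) for uv,a in redblobs(arm.capture("top")) if a<300]
E
python3 - <<'E'
from h import *
to([.5685,-.3915,.12],YAW)
to([.4564,-.3018,.12]); print(np.round(arm.read_state()["joint_pos"],2)); print(topxy())
E
```

```text
t 13.2 tcp [ 0.459  -0.3323  0.2133] rot [-3.141 -0.     0.107] units xyz [2.56 1.76 2.33] twist 0.0
t 13.2 tcp [ 0.459  -0.3323  0.2133] rot [-3.141 -0.     0.107] units xyz [ 0.02 -0.76  2.33] twist None
[ 0.53  0.72  0.09  1.54 -0.07  0.88 -0.83]
[array([ 0.5684, -0.3922]), array([0.5647, 0.2962]), array([0.4603, 0.2843]), array([ 0.4558, -0.3012]), array([ 0.4441, -0.3674])]
```

Call:
step_arm([
  {"x":0.02,"y":-0.76,"z":0.2,"twist":0},
  {"x":0,"y":0,"z":0.8,"twist":0},
  {"x":0,"y":0,"z":0.8,"twist":0},
  {"x":0,"y":0,"z":0.5,"twist":0},
  {"x":0,"y":0,"z":0,"twist":0},
], claw=40)

```text
time_s: 13.8
eef_pos: [0.4557, -0.3014, 0.1193]
tool_rot: [-3.139, 0.003, 0.106]
wrist_force: [0.8, -0.8, 0.6]
gripper_width: 0.0401
finger_force: 0.0
```

Run:
```python
from h import *
to([.4562,-.3015,.045],YAW)
im=arm.capture("side"); cv2.imwrite("pics/g1.png",cv2.resize(im[140:260,330:470,::-1],(560,480),interpolation=2))
```

```text
t 13.8 tcp [ 0.4557 -0.3014  0.1193] rot [-3.139e+00  3.000e-03  1.060e-01] units xyz [0.01 0.   1.86] twist 0.01
```

View pics/g1.png

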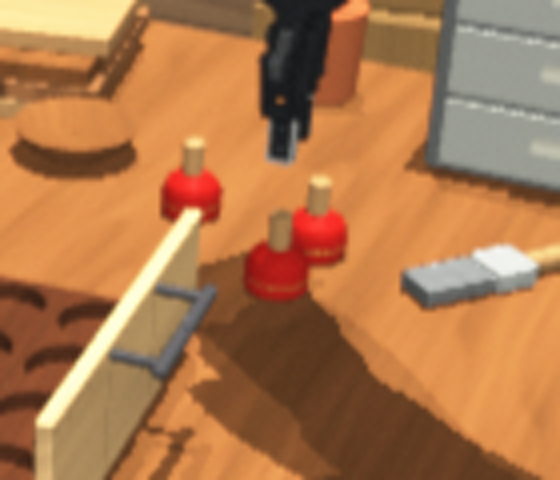

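The fingertips at (282,160) are straight above the stub at (281,215). Descending and gripping at 20 N.

Call:
step_arm([
  {"x":0,"y":0,"z":0.7,"twist":0},
  {"x":0,"y":0,"z":0.6,"twist":0},
  {"x":0,"y":0,"z":0.4,"twist":0},
  {"x":0,"y":0,"z":0.15,"twist":0},
  {"x":0,"y":0,"z":0,"twist":0},
])

```text
time_s: 14.35
eef_pos: [0.4568, -0.3022, 0.0479]
tool_rot: [3.141, -0.0, 0.106]
wrist_force: [-0.6, 0.1, 1.0]
gripper_width: 0.04
finger_force: 0.0
```

Call:
step_arm([
  {"x":0,"y":0,"z":0,"twist":0},
  {"x":0,"y":0,"z":0,"twist":0},
  {"x":0,"y":0,"z":0,"twist":0},
  {"x":0,"y":0,"z":0,"twist":0},
  {"x":0,"y":0,"z":0,"twist":0},
], claw=10, grip_force=20)

```text
time_s: 14.85
eef_pos: [0.4571, -0.3022, 0.0484]
tool_rot: [3.141, -0.001, 0.106]
wrist_force: [-0.2, 1.0, 10.0]
gripper_width: 0.0167
finger_force: 21.0
```

Run:
```python
from h import *
to([.4562,-.3015,.045],YAW)
p=pocket(1,-1.5); print(p); to([*p[:2],.2])
print(pocket(1,-.5),pocket(0,-1.5))
```

```text
t 14.8 tcp [ 0.4571 -0.3022  0.0484] rot [ 3.141e+00 -1.000e-03  1.060e-01] units xyz [-0.02 -0.02  0.08] twist 0.01
[ 0.60026998 -0.11381376  0.024     ]
t 14.8 tcp [ 0.4571 -0.3022  0.0484] rot [ 3.141e+00 -1.000e-03  1.060e-01] units xyz [ 4.06 -4.3  -3.79] twist None
[ 0.59300785 -0.04620265  0.024     ] [ 0.52669319 -0.12171666  0.024     ]
```

Call:
step_arm([
  {"x":0,"y":0,"z":-0.3,"twist":0},
  {"x":0,"y":0,"z":-0.8,"twist":0},
  {"x":0,"y":0,"z":-0.9,"twist":0},
  {"x":0,"y":0,"z":-0.9,"twist":0},
  {"x":0,"y":0,"z":-0.9,"twist":0},
])

```text
time_s: 15.35
eef_pos: [0.4564, -0.3019, 0.202]
tool_rot: [3.141, -0.001, 0.106]
wrist_force: [0.2, 0.1, -1.1]
gripper_width: 0.017
finger_force: 20.2
```

Call:
step_arm([
  {"x":0.3,"y":-0.3,"z":0,"twist":0},
  {"x":0.5,"y":-0.54,"z":0,"twist":0},
  {"x":0.5,"y":-0.54,"z":0,"twist":0},
  {"x":0.5,"y":-0.54,"z":0,"twist":0},
  {"x":0.5,"y":-0.54,"z":0,"twist":0},
])

```text
time_s: 15.85
eef_pos: [0.5383, -0.1934, 0.2005]
tool_rot: [3.141, -0.001, 0.106]
wrist_force: [-0.2, -0.5, -1.1]
gripper_width: 0.0171
finger_force: 20.2
```

Call:
step_arm([
  {"x":0.5,"y":-0.54,"z":0,"twist":0},
  {"x":0.5,"y":-0.54,"z":0,"twist":0},
  {"x":0.5,"y":-0.54,"z":0,"twist":0},
  {"x":0.25,"y":-0.2,"z":0,"twist":0},
  {"x":0,"y":0,"z":0,"twist":0},
])

```text
time_s: 16.35
eef_pos: [0.6002, -0.1133, 0.1999]
tool_rot: [-3.141, -0.001, 0.108]
wrist_force: [-1.1, -0.9, -0.6]
gripper_width: 0.0166
finger_force: 20.2
```

Run:
```python
from h import *
p=pocket(1,-1.5); to([*p[:2],.08],YAW)
ims={n:arm.capture(n) for n in("side","top")}
for q in pieces(ims):
    if abs(q[0][1])<.25: print(np.round(q[0],4),round(q[1],2))
cv2.imwrite("pics/k1.png",np.hstack([cv2.resize(ims["side"][140:270,270:410,::-1],(400,371),interpolation=2),cv2.resize(ims["top"][130:230,310:420,::-1],(400,371),interpolation=2)]))
```

```text
t 16.4 tcp [ 0.6002 -0.1133  0.1999] rot [-3.141e+00 -1.000e-03  1.080e-01] units xyz [-0.    0.01  3.  ] twist -0.01
[0.905  0.1221 0.0156] 0.16
```

View pics/k1.png

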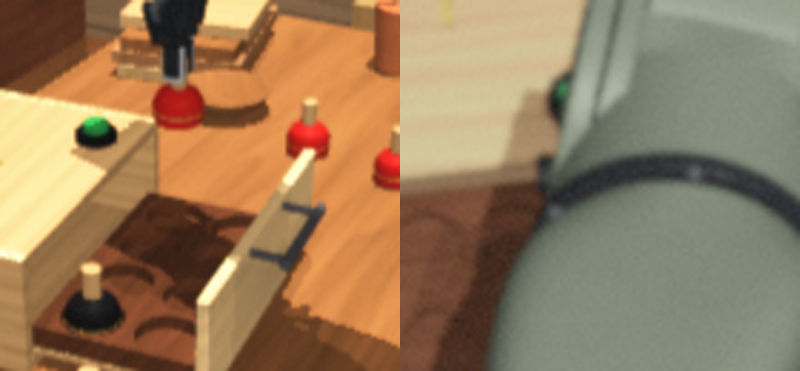

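```bash
cat >> h.py <<'E'
def held(off=.0484):  # held piece from side picture, z from TCP; prints piece minus TCP
    s=arm.read_state(); t=np.array(s["eef_pos"]); g=t-[0,0,off]
    B=redblobs(arm.capture("side")); e=[np.linalg.norm(hullc(proj("side",BODY+g))-b[0]) for b in B]; uv=B[int(np.argmin(e))]
    r=least_squares(lambda p: hullc(proj("side",BODY+[*p,g[2]]))-uv[0],g[:2]).x
    print("held piece-tcp mm",((r-t[:2])*1000).round(1),"area",uv[1],"px",round(min(e),1))
E
python3 - <<'E'
from h import *
held()
E
```

```text
held piece-tcp mm [-0.8  1.8] area 208 px 0.3
```

Call:
step_arm([
  {"x":0,"y":0,"z":0.5,"twist":0},
  {"x":0,"y":0,"z":0.7,"twist":0},
  {"x":0,"y":0,"z":0.7,"twist":0},
  {"x":0,"y":0,"z":0.5,"twist":0},
  {"x":0,"y":0,"z":0.2,"twist":0},
])

```text
time_s: 17.0
eef_pos: [0.5984, -0.1157, 0.094]
tool_rot: [-3.141, 0.002, 0.104]
wrist_force: [0.3, 0.3, 0.6]
gripper_width: 0.0174
finger_force: 20.2
```

Call:
step_arm([
  {"x":0,"y":0,"z":0.1,"twist":0},
  {"x":0,"y":0,"z":0.1,"twist":0},
  {"x":0,"y":0,"z":0.1,"twist":0},
  {"x":0,"y":0,"z":0.1,"twist":0},
  {"x":0,"y":0,"z":0.1,"twist":0},
])

```text
time_s: 17.5
eef_pos: [0.5999, -0.1145, 0.0756]
tool_rot: [-3.141, -0.001, 0.106]
wrist_force: [-1.8, 3.2, 26.1]
gripper_width: 0.0169
finger_force: 22.8
```

Run:
```python
from h import *
p=pocket(1,-1.5); to([*p[:2],.0724],YAW); held(); print(np.round(arm.read_state()["wrist_force"],1))
```

```text
t 17.5 tcp [ 0.5999 -0.1145  0.0756] rot [-3.141e+00 -1.000e-03  1.060e-01] units xyz [ 0.01 -0.02  0.08] twist 0.01
held piece-tcp mm [ 3.8 -1.9] area 172 px 1.0
[-0.1  1.5  5.3]
```

Call:
step_arm([
  {"x":0,"y":0,"z":0,"twist":0},
  {"x":0,"y":0,"z":0,"twist":0},
  {"x":0,"y":0,"z":0,"twist":0},
  {"x":0,"y":0,"z":-0.3,"twist":0},
  {"x":0,"y":0,"z":-0.8,"twist":0},
], claw=34)

```text
time_s: 18.05
eef_pos: [0.5986, -0.1144, 0.1186]
tool_rot: [-3.141, 0.003, 0.106]
wrist_force: [0.1, -0.3, 0.8]
gripper_width: 0.0342
finger_force: 0.0
```

Call:
step_arm([
  {"x":0,"y":0,"z":-0.9,"twist":0},
  {"x":0,"y":0,"z":-0.9,"twist":0},
  {"x":-0.4,"y":0.6,"z":-0.2,"twist":0},
  {"x":-0.5,"y":0.8,"z":0,"twist":0},
  {"x":-0.5,"y":0.8,"z":0,"twist":0},
])

```text
time_s: 18.55
eef_pos: [0.5527, -0.209, 0.2006]
tool_rot: [3.141, -0.001, 0.107]
wrist_force: [1.4, -1.0, -0.9]
gripper_width: 0.0342
finger_force: 0.0
```

Call:
step_arm([
  {"x":-0.5,"y":0.8,"z":0,"twist":0},
  {"x":-0.5,"y":0.8,"z":0,"twist":0},
  {"x":-0.5,"y":0.8,"z":0,"twist":0},
  {"x":-0.5,"y":0.8,"z":0,"twist":0},
  {"x":0,"y":0,"z":0,"twist":0},
], claw=40)

```text
time_s: 19.05
eef_pos: [0.4841, -0.3487, 0.2002]
tool_rot: [3.139, 0.001, 0.099]
wrist_force: [0.4, 1.2, 0.1]
gripper_width: 0.0402
finger_force: 0.0
```

Run:
```python
from h import *
ims={n:arm.capture(n) for n in("side","top")}
for q in pieces(ims): print(np.round(q[0],4),round(q[1],2),q[3],q[5])
print(topxy()); print(pocket(1,-1.5))
to([.5685,-.392,.12],YAW); to([.4498,-.3718,.12])
```

```text
[0.9049 0.1222 0.0155] 0.15 564 534
[ 0.6001 -0.1142  0.0313] 0.29 225 173
[ 0.5686 -0.3921 -0.    ] 0.08 191 134
[ 0.5662  0.2978 -0.0025] 0.34 176 346
[ 0.4616  0.2857 -0.0032] 0.23 180 372
[ 0.4503 -0.3728 -0.0015] 0.11 197 159
[array([ 0.6041, -0.1179]), array([ 0.5682, -0.3919]), array([0.5648, 0.2961]), array([0.4605, 0.2845]), array([ 0.45  , -0.3717])]
[ 0.60026998 -0.11381376  0.024     ]
t 19.2 tcp [ 0.4875 -0.3433  0.1999] rot [-3.141e+00 -1.000e-03  1.060e-01] units xyz [1.88 1.43 2.  ] twist 0.01
t 19.2 tcp [ 0.4875 -0.3433  0.1999] rot [-3.141e+00 -1.000e-03  1.060e-01] units xyz [-1.01  0.61  2.  ] twist None
```

Call:
step_arm([
  {"x":-0.5,"y":0.31,"z":0,"twist":0},
  {"x":-0.5,"y":0.31,"z":0.3,"twist":0},
  {"x":0,"y":0,"z":0.7,"twist":0},
  {"x":0,"y":0,"z":0.7,"twist":0},
  {"x":0,"y":0,"z":0.5,"twist":0},
])

```text
time_s: 19.7
eef_pos: [0.4506, -0.3713, 0.1101]
tool_rot: [-3.141, 0.0, 0.107]
wrist_force: [0.8, 0.5, -0.8]
gripper_width: 0.04
finger_force: 0.0
```

Call:
step_arm([
  {"x":0,"y":0,"z":0.6,"twist":0},
  {"x":0,"y":0,"z":0.6,"twist":0},
  {"x":0,"y":0,"z":0.35,"twist":0},
  {"x":0,"y":0,"z":0.07,"twist":0},
  {"x":0,"y":0,"z":0,"twist":0},
])

```text
time_s: 20.2
eef_pos: [0.4504, -0.3724, 0.0469]
tool_rot: [-3.142, -0.0, 0.106]
wrist_force: [0.5, 0.1, -0.3]
gripper_width: 0.0397
finger_force: 0.0
```

Run:
```python
from h import *
to([.4503,-.3725,.047],YAW)
```

```text
t 20.2 tcp [ 0.4504 -0.3724  0.0469] rot [-3.142 -0.     0.106] units xyz [-0.  0. -0.] twist 0.01
```

Call:
step_arm([
  {"x":0,"y":0,"z":0,"twist":0},
  {"x":0,"y":0,"z":0,"twist":0},
  {"x":0,"y":0,"z":0,"twist":0},
  {"x":0,"y":0,"z":0,"twist":0},
  {"x":0,"y":0,"z":0,"twist":0},
], claw=10, grip_force=20)

```text
time_s: 20.7
eef_pos: [0.4505, -0.3729, 0.0475]
tool_rot: [3.141, -0.001, 0.106]
wrist_force: [-0.4, 0.1, 6.4]
gripper_width: 0.0169
finger_force: 20.0
```

Call:
step_arm([
  {"x":0,"y":0,"z":-0.3,"twist":0},
  {"x":0,"y":0,"z":-0.9,"twist":0},
  {"x":0,"y":0,"z":-0.9,"twist":0},
  {"x":0,"y":0,"z":-0.9,"twist":0},
  {"x":0,"y":0,"z":-0.9,"twist":0},
])

```text
time_s: 21.2
eef_pos: [0.4498, -0.3726, 0.2053]
tool_rot: [3.141, -0.001, 0.106]
wrist_force: [-0.1, -1.1, -0.8]
gripper_width: 0.017
finger_force: 19.6
```

Call:
step_arm([
  {"x":0.2,"y":-0.35,"z":0,"twist":0},
  {"x":0.45,"y":-0.79,"z":0,"twist":0},
  {"x":0.45,"y":-0.79,"z":0,"twist":0},
  {"x":0.45,"y":-0.79,"z":0,"twist":0},
  {"x":0.45,"y":-0.79,"z":0,"twist":0},
])

```text
time_s: 21.7
eef_pos: [0.5151, -0.2229, 0.2031]
tool_rot: [-3.142, -0.0, 0.106]
wrist_force: [0.9, -0.1, -1.5]
gripper_width: 0.0168
finger_force: 19.7
```

Call:
step_arm([
  {"x":0.45,"y":-0.79,"z":0,"twist":0},
  {"x":0.45,"y":-0.79,"z":0,"twist":0},
  {"x":0.45,"y":-0.79,"z":0,"twist":0},
  {"x":0.45,"y":-0.79,"z":0,"twist":0},
  {"x":0.45,"y":-0.79,"z":0,"twist":0},
])

```text
time_s: 22.2
eef_pos: [0.5878, -0.0561, 0.2031]
tool_rot: [-3.141, -0.0, 0.106]
wrist_force: [1.1, 0.1, -0.7]
gripper_width: 0.017
finger_force: 19.7
```

Call:
step_arm([
  {"x":0.16,"y":-0.27,"z":0,"twist":0},
  {"x":0,"y":0,"z":0,"twist":0},
  {"x":0,"y":0,"z":0,"twist":0},
  {"x":0,"y":0,"z":0,"twist":0},
  {"x":0,"y":0,"z":0,"twist":0},
])

```text
time_s: 22.7
eef_pos: [0.5925, -0.0477, 0.2027]
tool_rot: [3.141, 0.0, 0.104]
wrist_force: [0.5, 0.1, -0.9]
gripper_width: 0.0167
finger_force: 19.7
```

Run:
```python
from h import *
p=pocket(1,-.5); to([*p[:2],.0755],YAW); held(.047)
```

```text
t 22.7 tcp [ 0.5925 -0.0477  0.2027] rot [3.141 0.    0.104] units xyz [ 0.02 -0.04  3.18] twist 0.03
held piece-tcp mm [0. 0.] area 216 px 0.7
```

Call:
step_arm([
  {"x":0.02,"y":-0.03,"z":0.5,"twist":0},
  {"x":0,"y":0,"z":0.7,"twist":0},
  {"x":0,"y":0,"z":0.7,"twist":0},
  {"x":0,"y":0,"z":0.5,"twist":0},
  {"x":0,"y":0,"z":0.2,"twist":0},
])

```text
time_s: 23.25
eef_pos: [0.5927, -0.0457, 0.0969]
tool_rot: [-3.141, 0.002, 0.105]
wrist_force: [0.0, 0.3, 0.4]
gripper_width: 0.0168
finger_force: 19.7
```

Call:
step_arm([
  {"x":0,"y":0,"z":0.15,"twist":0},
  {"x":0,"y":0,"z":0.15,"twist":0},
  {"x":0,"y":0,"z":0.1,"twist":0},
  {"x":0,"y":0,"z":0.1,"twist":0},
  {"x":0,"y":0,"z":0.05,"twist":0},
])

```text
time_s: 23.75
eef_pos: [0.5935, -0.0452, 0.0764]
tool_rot: [-3.141, -0.0, 0.106]
wrist_force: [0.6, 0.6, 0.4]
gripper_width: 0.0171
finger_force: 19.7
```

```bash
sed -i 's/least_squares(lambda p: hullc(\(.*\)-uv\[0\],g\[:2\])/least_squares(lambda p: hullc(\1-uv[0],g[:2],diff_step=1e-3)/; s/\[\.46,0\])\.x/[.46,.05],diff_step=1e-3).x/; s/r=least_squares(f,\[\*tri(uv)\[0\]\[:2\],0\])/r=least_squares(f,[*tri(uv)[0][:2],.01],diff_step=2e-2)/' h.py; grep -c diff_step h.py
python3 - <<'E'
from h import *
p=pocket(1,-.5); to([*p[:2],.0745],YAW); held(.047); print(np.round(arm.read_state()["wrist_force"],1))
E
```

```text
3
t 23.8 tcp [ 0.5935 -0.0452  0.0764] rot [-3.141 -0.     0.106] units xyz [-0.02  0.02  0.05] twist 0.01
held piece-tcp mm [  4.  -32.8] area 331 px 6.8
[-0.2 -0.5 -1.4]
```

Call:
step_arm([
  {"x":0,"y":0,"z":0.03,"twist":0},
  {"x":0,"y":0,"z":0,"twist":0},
  {"x":0,"y":0,"z":0,"twist":0},
  {"x":0,"y":0,"z":0,"twist":0},
  {"x":0,"y":0,"z":0,"twist":0},
], claw=34)

```text
time_s: 24.3
eef_pos: [0.5935, -0.0453, 0.0754]
tool_rot: [-3.141, -0.0, 0.106]
wrist_force: [0.6, 0.3, -0.5]
gripper_width: 0.0341
finger_force: 0.0
```

Call:
step_arm([
  {"x":0,"y":0,"z":-0.3,"twist":0},
  {"x":0,"y":0,"z":-0.8,"twist":0},
  {"x":0,"y":0,"z":-0.9,"twist":0},
  {"x":0,"y":0,"z":-0.9,"twist":0},
  {"x":0,"y":0.4,"z":-0.2,"twist":0},
])

```text
time_s: 24.8
eef_pos: [0.5964, -0.0597, 0.2039]
tool_rot: [-3.141, -0.006, 0.108]
wrist_force: [0.2, -0.7, -0.7]
gripper_width: 0.0339
finger_force: 0.0
```

Call:
step_arm([
  {"x":-0.14,"y":0.8,"z":0,"twist":0},
  {"x":-0.14,"y":0.8,"z":0,"twist":0},
  {"x":-0.14,"y":0.8,"z":0,"twist":0},
  {"x":-0.14,"y":0.8,"z":0,"twist":0},
  {"x":-0.14,"y":0.8,"z":0,"twist":0},
], claw=40)

```text
time_s: 25.3
eef_pos: [0.5837, -0.2251, 0.1996]
tool_rot: [3.142, 0.0, 0.105]
wrist_force: [-0.2, -0.9, -0.1]
gripper_width: 0.0401
finger_force: 0.0
```

Call:
step_arm([
  {"x":-0.14,"y":0.8,"z":0,"twist":0},
  {"x":-0.14,"y":0.8,"z":0,"twist":0},
  {"x":-0.14,"y":0.8,"z":0,"twist":0},
  {"x":-0.14,"y":0.8,"z":0,"twist":0},
  {"x":-0.14,"y":0.6,"z":0,"twist":0},
])

```text
time_s: 25.8
eef_pos: [0.5714, -0.3799, 0.1995]
tool_rot: [3.141, 0.0, 0.104]
wrist_force: [0.8, 1.1, 0.2]
gripper_width: 0.04
finger_force: 0.0
```

Run:
```python
from h import *
ims={n:arm.capture(n) for n in("side","top")}
for q in pieces(ims): print(np.round(q[0],4),round(q[1],2),q[3],q[5])
print(topxy()); print(pocket(1,-.5))
to([.5685,-.392,.047],YAW)
```

```text
[0.9048 0.1221 0.0156] 0.19 564 534
[ 0.6086 -0.1145  0.0087] 1.68 224 340
[ 0.5859 -0.0472  0.0512] 1.05 219 340
[ 0.5693 -0.3928 -0.0022] 0.05 195 135
[ 0.5665  0.2977 -0.0028] 0.33 175 345
[ 0.4615  0.2856 -0.0031] 0.26 181 374
[array([ 0.6042, -0.1178]), array([ 0.5974, -0.0472]), array([ 0.5686, -0.3923]), array([0.5646, 0.2961]), array([0.4605, 0.2845])]
[ 0.59300785 -0.04620265  0.024     ]
t 25.9 tcp [ 0.5713 -0.3792  0.1991] rot [3.141e+00 1.000e-03 1.030e-01] units xyz [-0.1   0.31  3.8 ] twist 0.04
```

Call:
step_arm([
  {"x":-0.08,"y":0.33,"z":0,"twist":0},
  {"x":0,"y":0,"z":0.5,"twist":0},
  {"x":0,"y":0,"z":0.7,"twist":0},
  {"x":0,"y":0,"z":0.7,"twist":0},
  {"x":0,"y":0,"z":0.5,"twist":0},
])

```text
time_s: 26.45
eef_pos: [0.5704, -0.3898, 0.1018]
tool_rot: [-3.14, 0.001, 0.107]
wrist_force: [-0.0, 0.2, 0.6]
gripper_width: 0.04
finger_force: 0.0
```

Call:
step_arm([
  {"x":0,"y":0,"z":0.5,"twist":0},
  {"x":0,"y":0,"z":0.5,"twist":0},
  {"x":0,"y":0,"z":0.3,"twist":0},
  {"x":0,"y":0,"z":0.1,"twist":0},
  {"x":0,"y":0,"z":0,"twist":0},
])

```text
time_s: 26.95
eef_pos: [0.5707, -0.3906, 0.0475]
tool_rot: [-3.141, 0.0, 0.106]
wrist_force: [0.7, -0.6, 0.5]
gripper_width: 0.0398
finger_force: 0.0
```

Run:
```python
from h import *
to([.569,-.3925,.047],YAW)
```

```text
t 26.9 tcp [ 0.5707 -0.3906  0.0475] rot [-3.141  0.     0.106] units xyz [-0.05  0.04  0.01] twist 0.01
```

Call:
step_arm([
  {"x":-0.04,"y":0.04,"z":0,"twist":0},
  {"x":0,"y":0,"z":0,"twist":0},
  {"x":0,"y":0,"z":0,"twist":0},
  {"x":0,"y":0,"z":0,"twist":0},
  {"x":0,"y":0,"z":0,"twist":0},
])

```text
time_s: 27.45
eef_pos: [0.5692, -0.3926, 0.0474]
tool_rot: [-3.142, -0.0, 0.106]
wrist_force: [-0.7, -0.0, 1.1]
gripper_width: 0.0398
finger_force: 0.0
```

Call:
step_arm([
  {"x":0,"y":0,"z":0,"twist":0},
  {"x":0,"y":0,"z":0,"twist":0},
  {"x":0,"y":0,"z":0,"twist":0},
  {"x":0,"y":0,"z":0,"twist":0},
  {"x":0,"y":0,"z":0,"twist":0},
], claw=10, grip_force=20)

```text
time_s: 27.95
eef_pos: [0.5692, -0.3926, 0.0473]
tool_rot: [-3.142, 0.0, 0.106]
wrist_force: [-0.3, 0.1, -0.2]
gripper_width: 0.0169
finger_force: 21.2
```

Call:
step_arm([
  {"x":0,"y":0,"z":-0.3,"twist":0},
  {"x":0,"y":0,"z":-0.9,"twist":0},
  {"x":0,"y":0,"z":-0.9,"twist":0},
  {"x":0,"y":0,"z":-0.9,"twist":0},
  {"x":0,"y":0,"z":-0.9,"twist":0},
])

```text
time_s: 28.45
eef_pos: [0.569, -0.3925, 0.2059]
tool_rot: [3.141, -0.001, 0.106]
wrist_force: [0.3, 0.7, -0.1]
gripper_width: 0.0168
finger_force: 21.2
```

Call:
step_arm([
  {"x":-0.03,"y":-0.3,"z":0,"twist":0},
  {"x":-0.04,"y":-0.78,"z":0,"twist":0},
  {"x":-0.04,"y":-0.78,"z":0,"twist":0},
  {"x":-0.04,"y":-0.78,"z":0,"twist":0},
  {"x":-0.04,"y":-0.78,"z":0,"twist":0},
])

```text
time_s: 28.95
eef_pos: [0.5469, -0.2562, 0.2043]
tool_rot: [3.141, -0.001, 0.106]
wrist_force: [1.3, -0.2, -0.9]
gripper_width: 0.0172
finger_force: 21.3
```

Call:
step_arm([
  {"x":-0.04,"y":-0.78,"z":0,"twist":0},
  {"x":-0.04,"y":-0.78,"z":0,"twist":0},
  {"x":-0.04,"y":-0.78,"z":0,"twist":0},
  {"x":-0.04,"y":-0.78,"z":0,"twist":0},
  {"x":0,"y":-0.29,"z":0,"twist":0},
])

```text
time_s: 29.45
eef_pos: [0.5263, -0.1195, 0.2042]
tool_rot: [-3.14, -0.001, 0.109]
wrist_force: [0.8, 0.1, -0.3]
gripper_width: 0.017
finger_force: 21.3
```

Call:
step_arm([
  {"x":0,"y":0,"z":0,"twist":0},
  {"x":0,"y":0,"z":0,"twist":0},
  {"x":0,"y":0,"z":0,"twist":0},
  {"x":0,"y":0,"z":0,"twist":0},
  {"x":0,"y":0,"z":0,"twist":0},
])

```text
time_s: 29.95
eef_pos: [0.5264, -0.123, 0.2033]
tool_rot: [3.142, 0.0, 0.105]
wrist_force: [0.0, 0.4, -0.8]
gripper_width: 0.0171
finger_force: 21.3
```

Run:
```python
from h import *
p=pocket(0,-1.5); to([*p[:2],.0765],YAW); held(.047)
```

```text
t 29.9 tcp [ 0.5264 -0.123   0.2033] rot [3.142 0.    0.105] units xyz [ 0.01 -0.03  3.17] twist 0.02
held piece-tcp mm [-0.   2.2] area 216 px 0.4
```

Call:
step_arm([
  {"x":0,"y":-0.03,"z":0.5,"twist":0},
  {"x":0,"y":0,"z":0.7,"twist":0},
  {"x":0,"y":0,"z":0.7,"twist":0},
  {"x":0,"y":0,"z":0.5,"twist":0},
  {"x":0,"y":0,"z":0.2,"twist":0},
])

```text
time_s: 30.5
eef_pos: [0.5257, -0.1212, 0.0977]
tool_rot: [-3.141, 0.002, 0.106]
wrist_force: [-0.0, -0.8, 0.7]
gripper_width: 0.0169
finger_force: 21.3
```

Call:
step_arm([
  {"x":0,"y":0,"z":0.15,"twist":0},
  {"x":0,"y":0,"z":0.15,"twist":0},
  {"x":0,"y":0,"z":0.12,"twist":0},
  {"x":0,"y":0,"z":0.1,"twist":0},
  {"x":0,"y":0,"z":0.05,"twist":0},
])

```text
time_s: 31.0
eef_pos: [0.5264, -0.1212, 0.0764]
tool_rot: [-3.142, -0.0, 0.106]
wrist_force: [-0.3, -0.2, 0.1]
gripper_width: 0.0171
finger_force: 21.3
```

Run:
```python
from h import *
p=pocket(0,-1.5); to([*p[:2],.0755],YAW); print(np.round(arm.read_state()["wrist_force"],1)); to([.46,.12,.2])
```

```text
t 31.0 tcp [ 0.5264 -0.1212  0.0764] rot [-3.142 -0.     0.106] units xyz [0.01 0.01 0.02] twist 0.01
[-0.3 -0.2  0.1]
t 31.0 tcp [ 0.5264 -0.1212  0.0764] rot [-3.142 -0.     0.106] units xyz [-1.01 -6.17 -3.09] twist None
```

Call:
step_arm([
  {"x":0,"y":0,"z":0.03,"twist":0},
  {"x":0,"y":0,"z":0,"twist":0},
  {"x":0,"y":0,"z":0,"twist":0},
  {"x":0,"y":0,"z":0,"twist":0},
  {"x":0,"y":0,"z":0,"twist":0},
], claw=34)

```text
time_s: 31.5
eef_pos: [0.5264, -0.1212, 0.0754]
tool_rot: [-3.142, -0.0, 0.106]
wrist_force: [-0.8, 0.3, -0.7]
gripper_width: 0.0341
finger_force: 0.0
```

Call:
step_arm([
  {"x":0,"y":0,"z":-0.3,"twist":0},
  {"x":0,"y":0,"z":-0.8,"twist":0},
  {"x":0,"y":0,"z":-0.9,"twist":0},
  {"x":0,"y":0,"z":-0.9,"twist":0},
  {"x":0,"y":-0.3,"z":-0.3,"twist":0},
])

```text
time_s: 32.0
eef_pos: [0.5258, -0.1106, 0.2072]
tool_rot: [3.14, -0.004, 0.104]
wrist_force: [0.3, 0.2, -0.8]
gripper_width: 0.0343
finger_force: 0.0
```

Call:
step_arm([
  {"x":-0.04,"y":-0.8,"z":0,"twist":0},
  {"x":-0.04,"y":-0.8,"z":0,"twist":0},
  {"x":-0.04,"y":-0.8,"z":0,"twist":0},
  {"x":-0.04,"y":-0.8,"z":0,"twist":0},
  {"x":-0.04,"y":-0.8,"z":0,"twist":0},
])

```text
time_s: 32.5
eef_pos: [0.4996, 0.0506, 0.2036]
tool_rot: [-3.141, 0.0, 0.106]
wrist_force: [0.1, -0.2, -0.2]
gripper_width: 0.034
finger_force: 0.0
```

Call:
step_arm([
  {"x":-0.04,"y":-0.8,"z":0,"twist":0},
  {"x":-0.04,"y":-0.8,"z":0,"twist":0},
  {"x":-0.04,"y":-0.8,"z":0,"twist":0},
  {"x":-0.04,"y":-0.8,"z":0,"twist":0},
  {"x":-0.04,"y":-0.8,"z":0,"twist":0},
])

```text
time_s: 33.0
eef_pos: [0.4746, 0.2088, 0.2037]
tool_rot: [-3.141, 0.0, 0.106]
wrist_force: [1.2, 0.7, -0.2]
gripper_width: 0.0341
finger_force: 0.0
```

Call:
step_arm([
  {"x":-0.04,"y":-0.8,"z":0,"twist":0},
  {"x":-0.04,"y":-0.8,"z":0,"twist":0},
  {"x":-0.04,"y":-0.38,"z":0,"twist":0},
  {"x":0,"y":0,"z":0,"twist":0},
  {"x":0,"y":0,"z":0,"twist":0},
])

```text
time_s: 33.5
eef_pos: [0.4622, 0.2846, 0.2035]
tool_rot: [3.141, 0.0, 0.105]
wrist_force: [1.0, -1.0, -0.3]
gripper_width: 0.0342
finger_force: 0.0
```

Run:
```python
from h import *
ims={n:arm.capture(n) for n in("side","top")}
for q in pieces(ims): print(np.round(q[0],4),round(q[1],2),q[3],q[5])
print(topxy()); to([.4615,.285,.047],YAW); print(np.round(arm.read_state()["joint_pos"],2))
cv2.imwrite("pics/m1.png",cv2.resize(ims["top"][130:290,160:400,::-1],(780,520),interpolation=2))
```

```text
[0.9048 0.1222 0.0157] 0.17 568 534
[ 0.6091 -0.1146  0.0084] 1.62 228 338
[ 0.586  -0.0473  0.0509] 1.05 219 338
[ 0.5661  0.2982 -0.0028] 0.29 176 347
[ 0.5296 -0.1199  0.035 ] 1.22 227 98
[ 0.4618  0.2856 -0.0037] 0.41 182 377
[array([ 0.6044, -0.118 ]), array([ 0.5979, -0.0471]), array([0.5647, 0.2962]), array([ 0.5281, -0.1253]), array([0.4598, 0.2838])]
t 33.6 tcp [0.4626 0.2843 0.2035] rot [ 3.141 -0.     0.104] units xyz [-0.03 -0.02  3.91] twist 0.03
[-0.73  0.71  0.24  1.65 -0.21  0.81 -1.88]
```

View pics/m1.png

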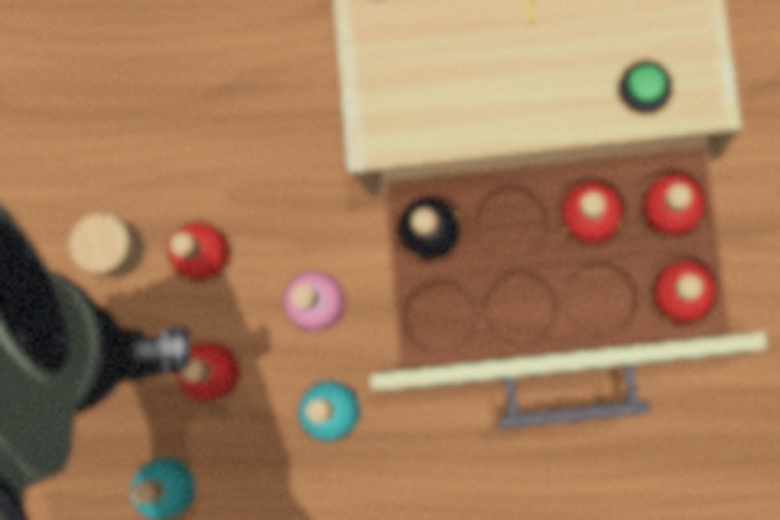

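Three red pieces stand in their pockets, at crop (593,212), (676,203) and (685,290). The gripper is over the fourth at (205,370).

Call:
step_arm([
  {"x":-0.02,"y":-0.02,"z":0.4,"twist":0},
  {"x":0,"y":0,"z":0.7,"twist":0},
  {"x":0,"y":0,"z":0.7,"twist":0},
  {"x":0,"y":0,"z":0.7,"twist":0},
  {"x":0,"y":0,"z":0.5,"twist":0},
], claw=40)

```text
time_s: 34.15
eef_pos: [0.4613, 0.2851, 0.0819]
tool_rot: [3.141, 0.001, 0.105]
wrist_force: [0.0, 1.0, 1.2]
gripper_width: 0.0398
finger_force: 0.0
```

Call:
step_arm([
  {"x":0,"y":0,"z":0.4,"twist":0},
  {"x":0,"y":0,"z":0.3,"twist":0},
  {"x":0,"y":0,"z":0.2,"twist":0},
  {"x":0,"y":0,"z":0,"twist":0},
  {"x":0,"y":0,"z":0,"twist":0},
])

```text
time_s: 34.65
eef_pos: [0.4616, 0.2862, 0.0478]
tool_rot: [-3.141, -0.0, 0.106]
wrist_force: [0.6, 0.3, -0.3]
gripper_width: 0.04
finger_force: 0.0
```

Call:
step_arm([
  {"x":0,"y":0,"z":0,"twist":0},
  {"x":0,"y":0,"z":0,"twist":0},
  {"x":0,"y":0,"z":0,"twist":0},
  {"x":0,"y":0,"z":0,"twist":0},
  {"x":0,"y":0,"z":0,"twist":0},
], claw=10, grip_force=20)

```text
time_s: 35.15
eef_pos: [0.4616, 0.2863, 0.0478]
tool_rot: [-3.141, -0.001, 0.106]
wrist_force: [-0.4, -0.8, 6.7]
gripper_width: 0.0173
finger_force: 21.8
```

Run:
```python
from h import *
p=pocket(0,.5); print(p); to([*p[:2],.2035],YAW)
```

```text
[0.51216894 0.01350555 0.024     ]
t 35.1 tcp [0.4616 0.2863 0.0478] rot [-3.141e+00 -1.000e-03  1.060e-01] units xyz [ 0.54  6.91 -3.89] twist 0.01
```

Call:
step_arm([
  {"x":0,"y":0,"z":-0.3,"twist":0},
  {"x":0,"y":0,"z":-0.9,"twist":0},
  {"x":0,"y":0,"z":-0.9,"twist":0},
  {"x":0,"y":0,"z":-0.9,"twist":0},
  {"x":0,"y":0,"z":-0.9,"twist":0},
])

```text
time_s: 35.65
eef_pos: [0.461, 0.286, 0.2057]
tool_rot: [-3.141, -0.0, 0.106]
wrist_force: [-1.1, 0.5, -1.1]
gripper_width: 0.0171
finger_force: 21.1
```

Call:
step_arm([
  {"x":0.06,"y":0.3,"z":0,"twist":0},
  {"x":0.06,"y":0.78,"z":0,"twist":0},
  {"x":0.06,"y":0.78,"z":0,"twist":0},
  {"x":0.06,"y":0.78,"z":0,"twist":0},
  {"x":0.06,"y":0.78,"z":0,"twist":0},
])

```text
time_s: 36.15
eef_pos: [0.4876, 0.15, 0.2038]
tool_rot: [-3.142, 0.0, 0.106]
wrist_force: [1.2, 0.1, -0.1]
gripper_width: 0.0171
finger_force: 21.2
```

Call:
step_arm([
  {"x":0.06,"y":0.78,"z":0,"twist":0},
  {"x":0.06,"y":0.78,"z":0,"twist":0},
  {"x":0.06,"y":0.78,"z":0,"twist":0},
  {"x":0.06,"y":0.78,"z":0,"twist":0},
  {"x":0,"y":0.37,"z":0,"twist":0},
])

```text
time_s: 36.65
eef_pos: [0.512, 0.0106, 0.2038]
tool_rot: [3.141, -0.0, 0.103]
wrist_force: [0.3, 0.3, -0.5]
gripper_width: 0.0171
finger_force: 21.1
```

Call:
step_arm([
  {"x":0,"y":0,"z":0,"twist":0},
  {"x":0,"y":0,"z":0,"twist":0},
  {"x":0,"y":0,"z":0,"twist":0},
  {"x":0,"y":0,"z":0,"twist":0},
  {"x":0,"y":0,"z":0,"twist":0},
])

```text
time_s: 37.15
eef_pos: [0.5119, 0.0142, 0.2033]
tool_rot: [-3.141, 0.0, 0.107]
wrist_force: [0.9, 0.2, -0.4]
gripper_width: 0.0168
finger_force: 21.1
```

Run:
```python
from h import *
p=pocket(0,.5); to([*p[:2],.0768],YAW); held(.0478)
```

```text
t 37.1 tcp [0.5119 0.0142 0.2033] rot [-3.141  0.     0.107] units xyz [0.   0.02 3.16] twist 0.0
held piece-tcp mm [-8.5 59. ] area 588 px 13.2
```

Call:
step_arm([
  {"x":0,"y":0.02,"z":0.5,"twist":0},
  {"x":0,"y":0,"z":0.7,"twist":0},
  {"x":0,"y":0,"z":0.7,"twist":0},
  {"x":0,"y":0,"z":0.5,"twist":0},
  {"x":0,"y":0,"z":0.2,"twist":0},
])

```text
time_s: 37.7
eef_pos: [0.5114, 0.013, 0.0978]
tool_rot: [-3.141, 0.002, 0.106]
wrist_force: [-0.1, -0.2, 0.4]
gripper_width: 0.0169
finger_force: 21.1
```

Call:
step_arm([
  {"x":0,"y":0,"z":0.15,"twist":0},
  {"x":0,"y":0,"z":0.15,"twist":0},
  {"x":0,"y":0,"z":0.12,"twist":0},
  {"x":0,"y":0,"z":0.1,"twist":0},
  {"x":0,"y":0,"z":0.03,"twist":0},
])

```text
time_s: 38.2
eef_pos: [0.5121, 0.0129, 0.0772]
tool_rot: [-3.141, -0.0, 0.106]
wrist_force: [0.2, 0.5, -0.5]
gripper_width: 0.017
finger_force: 21.1
```

Run:
```python
from h import *
p=pocket(0,.5); to([*p[:2],.0768],YAW); print(np.round(arm.read_state()["wrist_force"],1)); to([.5663,.298,.2])
```

```text
t 38.2 tcp [0.5121 0.0129 0.0772] rot [-3.141 -0.     0.106] units xyz [ 0.   -0.02  0.01] twist 0.01
[ 0.2  0.5 -0.5]
t 38.2 tcp [0.5121 0.0129 0.0772] rot [-3.141 -0.     0.106] units xyz [ 2.1  -6.95 -3.07] twist None
```

Call:
step_arm([
  {"x":0,"y":0,"z":0.03,"twist":0},
  {"x":0,"y":0,"z":0,"twist":0},
  {"x":0,"y":0,"z":0,"twist":0},
  {"x":0,"y":0,"z":0,"twist":0},
  {"x":0,"y":0,"z":0,"twist":0},
], claw=34)

```text
time_s: 38.7
eef_pos: [0.5121, 0.0129, 0.0762]
tool_rot: [-3.141, -0.0, 0.106]
wrist_force: [0.2, -0.8, 0.2]
gripper_width: 0.0339
finger_force: 0.0
```

Call:
step_arm([
  {"x":0,"y":0,"z":-0.3,"twist":0},
  {"x":0,"y":0,"z":-0.8,"twist":0},
  {"x":0,"y":0,"z":-0.9,"twist":0},
  {"x":0,"y":0,"z":-0.9,"twist":0},
  {"x":0.1,"y":-0.3,"z":-0.3,"twist":0},
])

```text
time_s: 39.2
eef_pos: [0.5154, 0.0239, 0.2082]
tool_rot: [3.141, -0.004, 0.104]
wrist_force: [-0.6, 0.6, -1.7]
gripper_width: 0.0338
finger_force: 0.0
```

Call:
step_arm([
  {"x":0.24,"y":-0.8,"z":0,"twist":0},
  {"x":0.24,"y":-0.8,"z":0,"twist":0},
  {"x":0.24,"y":-0.8,"z":0,"twist":0},
  {"x":0.24,"y":-0.8,"z":0,"twist":0},
  {"x":0.24,"y":-0.8,"z":0,"twist":0},
])

```text
time_s: 39.7
eef_pos: [0.5456, 0.1908, 0.2052]
tool_rot: [-3.141, -0.001, 0.106]
wrist_force: [0.8, -0.4, 0.4]
gripper_width: 0.0342
finger_force: 0.0
```

Call:
step_arm([
  {"x":0.24,"y":-0.8,"z":0,"twist":0},
  {"x":0.24,"y":-0.8,"z":0,"twist":0},
  {"x":0.24,"y":-0.8,"z":0,"twist":0},
  {"x":0.08,"y":-0.25,"z":0,"twist":0},
  {"x":0,"y":0,"z":0,"twist":0},
])

```text
time_s: 40.2
eef_pos: [0.5659, 0.2992, 0.2044]
tool_rot: [-3.141, 0.0, 0.108]
wrist_force: [-0.6, -0.3, -0.9]
gripper_width: 0.0341
finger_force: 0.0
```

Run:
```python
from h import *
ims={n:arm.capture(n) for n in("side","top")}
for q in pieces(ims): print(np.round(q[0],4),round(q[1],2),q[3],q[5])
print(topxy()); to([.5663,.298,.047],YAW); print(np.round(arm.read_state()["joint_pos"],2))
```

```text
[0.9049 0.1221 0.0156] 0.17 565 534
[ 0.6087 -0.1148  0.0085] 1.67 229 337
[ 0.5859 -0.0473  0.0512] 1.08 222 337
[ 0.5663  0.2982 -0.0031] 0.31 185 351
[ 0.5298 -0.1202  0.0342] 1.31 230 98
[0.5162 0.0137 0.0312] 1.23 214 136
[array([ 0.6046, -0.1178]), array([ 0.5979, -0.0472]), array([0.565, 0.297]), array([ 0.5283, -0.1258]), array([0.5143, 0.0123])]
t 40.4 tcp [0.5664 0.2966 0.2047] rot [ 3.141 -0.     0.104] units xyz [ 0.   -0.04  3.94] twist 0.03
[-0.63  0.85  0.24  1.26 -0.21  1.05 -1.84]
```

Call:
step_arm([
  {"x":0,"y":-0.04,"z":0.4,"twist":0},
  {"x":0,"y":0,"z":0.7,"twist":0},
  {"x":0,"y":0,"z":0.7,"twist":0},
  {"x":0,"y":0,"z":0.7,"twist":0},
  {"x":0,"y":0,"z":0.5,"twist":0},
])

```text
time_s: 40.85
eef_pos: [0.5659, 0.2981, 0.083]
tool_rot: [3.141, 0.001, 0.104]
wrist_force: [-1.0, -0.4, -0.8]
gripper_width: 0.034
finger_force: 0.0
```

Call:
step_arm([
  {"x":0,"y":0,"z":0.4,"twist":0},
  {"x":0,"y":0,"z":0.3,"twist":0},
  {"x":0,"y":0,"z":0.2,"twist":0},
  {"x":0,"y":0,"z":0.02,"twist":0},
  {"x":0,"y":0,"z":0,"twist":0},
])

```text
time_s: 41.35
eef_pos: [0.5663, 0.2996, 0.0479]
tool_rot: [-3.141, -0.001, 0.106]
wrist_force: [0.7, 0.3, 0.4]
gripper_width: 0.034
finger_force: 0.0
```

Call:
step_arm([
  {"x":0,"y":0,"z":0,"twist":0},
  {"x":0,"y":0,"z":0,"twist":0},
  {"x":0,"y":0,"z":0,"twist":0},
  {"x":0,"y":0,"z":0,"twist":0},
  {"x":0,"y":0,"z":0,"twist":0},
], claw=10, grip_force=20)

```text
time_s: 41.85
eef_pos: [0.5664, 0.2998, 0.0478]
tool_rot: [-3.141, -0.001, 0.106]
wrist_force: [-0.4, -1.6, 5.0]
gripper_width: 0.0169
finger_force: 21.3
```

Run:
```python
from h import *
p=pocket(0,1.5); print(p); to([*p[:2],.205],YAW)
```

```text
[0.50490681 0.08111666 0.024     ]
t 41.9 tcp [0.5664 0.2998 0.0478] rot [-3.141e+00 -1.000e-03  1.060e-01] units xyz [-2.1   5.27 -3.93] twist 0.01
```

Call:
step_arm([
  {"x":0,"y":0,"z":-0.3,"twist":0},
  {"x":0,"y":0,"z":-0.9,"twist":0},
  {"x":0,"y":0,"z":-0.9,"twist":0},
  {"x":0,"y":0,"z":-0.9,"twist":0},
  {"x":0,"y":0,"z":-0.9,"twist":0},
])

```text
time_s: 42.35
eef_pos: [0.5658, 0.2997, 0.2057]
tool_rot: [-3.141, -0.0, 0.106]
wrist_force: [-0.8, 0.7, -0.3]
gripper_width: 0.0167
finger_force: 20.8
```

Call:
step_arm([
  {"x":-0.12,"y":0.3,"z":0,"twist":0},
  {"x":-0.28,"y":0.7,"z":0,"twist":0},
  {"x":-0.28,"y":0.7,"z":0,"twist":0},
  {"x":-0.28,"y":0.7,"z":0,"twist":0},
  {"x":-0.28,"y":0.7,"z":0,"twist":0},
])

```text
time_s: 42.85
eef_pos: [0.5293, 0.1701, 0.2041]
tool_rot: [-3.141, -0.0, 0.106]
wrist_force: [0.5, 0.0, -0.3]
gripper_width: 0.0168
finger_force: 20.9
```

Call:
step_arm([
  {"x":-0.28,"y":0.7,"z":0,"twist":0},
  {"x":-0.28,"y":0.7,"z":0,"twist":0},
  {"x":-0.28,"y":0.7,"z":0,"twist":0},
  {"x":-0.02,"y":0.07,"z":0,"twist":0},
  {"x":0,"y":0,"z":0,"twist":0},
])

```text
time_s: 43.35
eef_pos: [0.5049, 0.081, 0.204]
tool_rot: [-3.141, -0.001, 0.105]
wrist_force: [0.3, 0.7, -0.5]
gripper_width: 0.0167
finger_force: 20.9
```

Call:
step_arm([
  {"x":0,"y":0,"z":0,"twist":0},
  {"x":0,"y":0,"z":0,"twist":0},
  {"x":0,"y":0,"z":0,"twist":0},
  {"x":0,"y":0,"z":0,"twist":0},
  {"x":0,"y":0,"z":0,"twist":0},
])

```text
time_s: 43.85
eef_pos: [0.5048, 0.0815, 0.2033]
tool_rot: [-3.141, 0.0, 0.106]
wrist_force: [-0.2, 0.2, -1.1]
gripper_width: 0.017
finger_force: 20.9
```

Run:
```python
from h import *
p=pocket(0,1.5); to([*p[:2],.0768],YAW); held(.0478)
```

```text
t 43.9 tcp [0.5048 0.0815 0.2033] rot [-3.141  0.     0.106] units xyz [0.   0.01 3.16] twist 0.01
held piece-tcp mm [-4.4 22.3] area 454 px 5.2
```

Call:
step_arm([
  {"x":0,"y":0.01,"z":0.5,"twist":0},
  {"x":0,"y":0,"z":0.7,"twist":0},
  {"x":0,"y":0,"z":0.7,"twist":0},
  {"x":0,"y":0,"z":0.5,"twist":0},
  {"x":0,"y":0,"z":0.2,"twist":0},
])

```text
time_s: 44.4
eef_pos: [0.5043, 0.0808, 0.0978]
tool_rot: [3.142, 0.002, 0.106]
wrist_force: [-0.3, -0.8, 0.7]
gripper_width: 0.0172
finger_force: 20.9
```

Call:
step_arm([
  {"x":0,"y":0,"z":0.15,"twist":0},
  {"x":0,"y":0,"z":0.15,"twist":0},
  {"x":0,"y":0,"z":0.12,"twist":0},
  {"x":0,"y":0,"z":0.1,"twist":0},
  {"x":0,"y":0,"z":0.03,"twist":0},
])

```text
time_s: 44.9
eef_pos: [0.5049, 0.0809, 0.0772]
tool_rot: [-3.141, -0.0, 0.106]
wrist_force: [0.1, 0.9, -0.3]
gripper_width: 0.017
finger_force: 20.9
```

Run:
```python
from h import *
p=pocket(0,1.5); to([*p[:2],.0768],YAW); print(np.round(arm.read_state()["wrist_force"],1)); to([.42,-.03,.2])
```

```text
t 44.9 tcp [0.5049 0.0809 0.0772] rot [-3.141 -0.     0.106] units xyz [ 0.   -0.    0.01] twist 0.01
[ 0.1  0.9 -0.3]
t 44.9 tcp [0.5049 0.0809 0.0772] rot [-3.141 -0.     0.106] units xyz [-2.4   2.53 -3.07] twist None
```

Call:
step_arm([
  {"x":0,"y":0,"z":0.03,"twist":0},
  {"x":0,"y":0,"z":0,"twist":0},
  {"x":0,"y":0,"z":0,"twist":0},
  {"x":0,"y":0,"z":0,"twist":0},
  {"x":0,"y":0,"z":0,"twist":0},
], claw=34)

```text
time_s: 45.4
eef_pos: [0.5049, 0.0809, 0.0762]
tool_rot: [-3.141, -0.0, 0.106]
wrist_force: [-0.2, 0.2, 0.5]
gripper_width: 0.0333
finger_force: 0.0
```

Call:
step_arm([
  {"x":0,"y":0,"z":-0.3,"twist":0},
  {"x":0,"y":0,"z":-0.8,"twist":0},
  {"x":0,"y":0,"z":-0.9,"twist":0},
  {"x":0,"y":0,"z":-0.9,"twist":0},
  {"x":-0.2,"y":0.2,"z":-0.3,"twist":0},
])

```text
time_s: 45.9
eef_pos: [0.4988, 0.0727, 0.2077]
tool_rot: [-3.141, -0.005, 0.107]
wrist_force: [-0.1, -1.0, 0.2]
gripper_width: 0.0338
finger_force: 0.0
```

Call:
step_arm([
  {"x":-0.22,"y":0.8,"z":0,"twist":-0.5},
  {"x":-0.2,"y":0.8,"z":0,"twist":0},
  {"x":-0.2,"y":0.8,"z":0,"twist":0},
  {"x":-0.2,"y":0.8,"z":0,"twist":0},
  {"x":-0.2,"y":0.8,"z":0,"twist":0},
])

```text
time_s: 46.4
eef_pos: [0.4799, -0.0936, 0.2045]
tool_rot: [-3.142, 0.0, 0.156]
wrist_force: [0.7, 0.4, -0.4]
gripper_width: 0.0341
finger_force: 0.0
```

Call:
step_arm([
  {"x":-0.2,"y":0.8,"z":0,"twist":0},
  {"x":-0.2,"y":0.8,"z":0,"twist":0},
  {"x":-0.2,"y":0.8,"z":0,"twist":0},
  {"x":-0.2,"y":0.8,"z":0,"twist":0},
  {"x":-0.1,"y":0.4,"z":0,"twist":0},
])

```text
time_s: 46.9
eef_pos: [0.4661, -0.2429, 0.2044]
tool_rot: [3.141, 0.001, 0.153]
wrist_force: [-0.2, 0.0, 1.0]
gripper_width: 0.0339
finger_force: 0.0
```

Run:
```python
from h import *
ims={n:arm.capture(n) for n in("side","top")}
print(topxy()); to([.425,-.0293,.2],.108+np.pi/2)
cv2.imwrite("pics/n1.png",np.hstack([cv2.resize(ims["side"][170:290,250:390,::-1],(400,343),interpolation=2),cv2.resize(ims["top"][150:270,250:390,::-1],(400,343),interpolation=2)]))
```

```text
[array([ 0.6048, -0.1177]), array([ 0.5974, -0.0472]), array([ 0.5287, -0.1258]), array([0.5138, 0.0124]), array([0.5058, 0.0834])]
t 47.0 tcp [ 0.4667 -0.2406  0.2042] rot [-3.141  0.     0.154] units xyz [-0.22 -5.38  0.11] twist 15.25
```

View pics/n1.png

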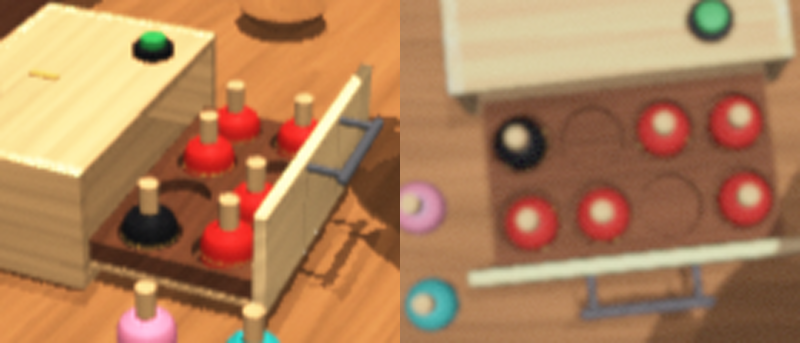

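All five reds and the black piece stand in pockets in both views. None is left on the bench. I'll shut the drawer by pushing the bar with closed fingers from the front.

Call:
step_arm([
  {"x":0,"y":0,"z":0,"twist":0.47},
  {"x":-0.2,"y":-0.7,"z":0,"twist":0},
  {"x":-0.2,"y":-0.7,"z":0,"twist":0},
  {"x":-0.2,"y":-0.7,"z":0,"twist":0},
  {"x":-0.2,"y":-0.7,"z":0,"twist":0},
], claw=0)

```text
time_s: 47.55
eef_pos: [0.4226, -0.1301, 0.2043]
tool_rot: [-3.141, 0.0, 0.11]
wrist_force: [1.1, -0.4, -0.6]
gripper_width: -0.0002
finger_force: 0.0
```

Call:
step_arm([
  {"x":-0.2,"y":-0.7,"z":0,"twist":0},
  {"x":-0.13,"y":-0.7,"z":0,"twist":0},
  {"x":0,"y":-0.39,"z":0,"twist":0},
  {"x":0,"y":0,"z":0,"twist":0},
  {"x":0,"y":0,"z":0,"twist":0},
])

```text
time_s: 48.05
eef_pos: [0.4025, -0.062, 0.2043]
tool_rot: [-3.142, -0.0, 0.11]
wrist_force: [0.8, -0.1, -0.0]
gripper_width: -0.0002
finger_force: 0.0
```

Run:
```python
from h import *
to([.402,-.063,.095],YAW)
```

```text
t 48.0 tcp [ 0.4025 -0.062   0.2043] rot [-3.142 -0.     0.11 ] units xyz [-0.02  0.02  2.73] twist -0.03
```

Call:
step_arm([
  {"x":-0.1,"y":0,"z":0.4,"twist":0},
  {"x":0,"y":0,"z":0.6,"twist":0},
  {"x":0,"y":0,"z":0.6,"twist":0},
  {"x":0,"y":0,"z":0.6,"twist":0},
  {"x":0,"y":0,"z":0.5,"twist":0},
])

```text
time_s: 48.55
eef_pos: [0.3984, -0.0635, 0.095]
tool_rot: [-3.142, 0.0, 0.108]
wrist_force: [0.7, 0.1, -0.4]
gripper_width: 0.0
finger_force: 0.0
```

Call:
step_arm([
  {"x":0.15,"y":0,"z":0,"twist":0},
  {"x":0.15,"y":0,"z":0,"twist":0},
  {"x":0.1,"y":0,"z":0,"twist":0},
  {"x":0.1,"y":0,"z":0,"twist":0},
  {"x":0.1,"y":0,"z":0,"twist":0},
])

```text
time_s: 49.05
eef_pos: [0.4229, -0.0602, 0.0967]
tool_rot: [3.141, -0.001, 0.109]
wrist_force: [-2.6, -0.6, 1.9]
gripper_width: -0.0002
finger_force: 1.1
```

Call:
step_arm([
  {"x":0.2,"y":0,"z":0,"twist":0},
  {"x":0.3,"y":0,"z":0,"twist":0},
  {"x":0.35,"y":0,"z":0,"twist":0},
  {"x":0.35,"y":0,"z":0,"twist":0},
  {"x":0.35,"y":0,"z":0,"twist":0},
])

```text
time_s: 49.55
eef_pos: [0.485, -0.0534, 0.0963]
tool_rot: [3.141, -0.0, 0.109]
wrist_force: [-2.8, -1.9, 0.8]
gripper_width: 0.0001
finger_force: 1.2
```

Call:
step_arm([
  {"x":0.35,"y":0,"z":0,"twist":0},
  {"x":0.35,"y":0,"z":0,"twist":0},
  {"x":0.35,"y":0,"z":0,"twist":0},
  {"x":0.3,"y":0,"z":0,"twist":0},
  {"x":0.2,"y":0,"z":0,"twist":0},
])

```text
time_s: 50.05
eef_pos: [0.5467, -0.0465, 0.0962]
tool_rot: [3.142, -0.0, 0.109]
wrist_force: [-2.5, -1.4, 0.8]
gripper_width: 0.0001
finger_force: 1.1
```

Call:
step_arm([
  {"x":0.15,"y":0,"z":0,"twist":0},
  {"x":0.1,"y":0,"z":0,"twist":0},
  {"x":0.08,"y":0,"z":0,"twist":0},
  {"x":0.05,"y":0,"z":0,"twist":0},
  {"x":0,"y":0,"z":0,"twist":0},
])

```text
time_s: 50.55
eef_pos: [0.561, -0.045, 0.0961]
tool_rot: [-3.141, -0.0, 0.109]
wrist_force: [0.5, 0.6, -0.3]
gripper_width: -0.0003
finger_force: 0.0
```

Call:
step_arm([
  {"x":0.06,"y":0,"z":0,"twist":0},
  {"x":0.05,"y":0,"z":0,"twist":0},
  {"x":0.05,"y":0,"z":0,"twist":0},
  {"x":0.03,"y":0,"z":0,"twist":0},
  {"x":0.03,"y":0,"z":0,"twist":0},
])

```text
time_s: 51.05
eef_pos: [0.5696, -0.0441, 0.0961]
tool_rot: [-3.141, 0.0, 0.109]
wrist_force: [-1.8, 0.1, 0.9]
gripper_width: -0.0001
finger_force: 1.0
```

Call:
step_arm([
  {"x":0.03,"y":0,"z":0,"twist":0},
  {"x":0.03,"y":0,"z":0,"twist":0},
  {"x":0.03,"y":0,"z":0,"twist":0},
  {"x":0,"y":0,"z":0,"twist":0},
  {"x":0,"y":0,"z":0,"twist":0},
])

```text
time_s: 51.55
eef_pos: [0.5733, -0.0437, 0.0961]
tool_rot: [-3.142, -0.0, 0.109]
wrist_force: [-0.4, -0.3, 0.5]
gripper_width: 0.0001
finger_force: 0.0
```

Not at the stop yet; continuing in small creeps until the force rises.

Call:
step_arm([
  {"x":0.03,"y":0,"z":0,"twist":0},
  {"x":0.03,"y":0,"z":0,"twist":0},
  {"x":0.02,"y":0,"z":0,"twist":0},
  {"x":0.02,"y":0,"z":0,"twist":0},
  {"x":0.02,"y":0,"z":0,"twist":0},
])

```text
time_s: 52.05
eef_pos: [0.5746, -0.0436, 0.0959]
tool_rot: [-3.141, 0.008, 0.108]
wrist_force: [-28.9, -1.4, 17.9]
gripper_width: -0.0001
finger_force: 14.2
```

Run:
```python
from h import *
im=arm.capture("side"); print(np.round(arm.read_state()["wrist_force"],1))
cv2.imwrite("pics/s9.png",cv2.resize(im[160:290,240:390,::-1],(600,520),interpolation=2))
```

```text
[-24.9  -1.1  17.3]
```

View pics/s9.png

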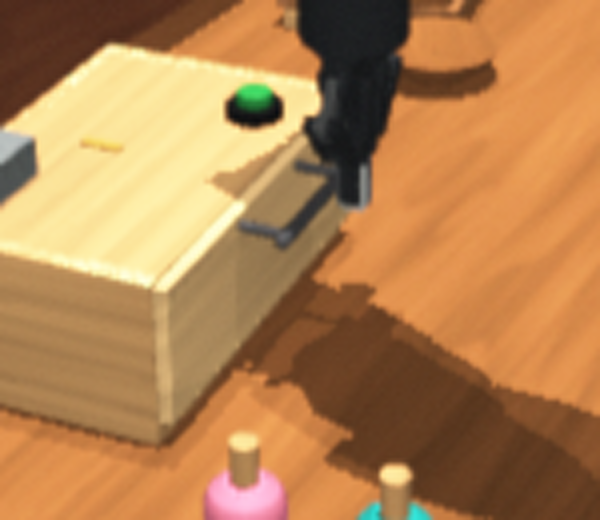

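The drawer front is flush with the cabinet and the force rose at the stop, so it is shut. Next I back off and go over the button.

Call:
step_arm([
  {"x":-0.15,"y":0,"z":0,"twist":0},
  {"x":-0.2,"y":0,"z":0,"twist":0},
  {"x":0,"y":0,"z":-0.6,"twist":0},
  {"x":0,"y":0,"z":-0.8,"twist":0},
  {"x":0,"y":0,"z":-0.8,"twist":0},
])

```text
time_s: 52.6
eef_pos: [0.5637, -0.0447, 0.1852]
tool_rot: [-3.141, -0.0, 0.109]
wrist_force: [-0.3, -1.4, 0.9]
gripper_width: 0.0002
finger_force: 0.0
```

Call:
step_arm([
  {"x":0.5,"y":0.28,"z":0,"twist":0},
  {"x":0.6,"y":0.3,"z":0,"twist":0},
  {"x":0.6,"y":0.3,"z":0,"twist":0},
  {"x":0.6,"y":0.3,"z":0,"twist":0},
  {"x":0.4,"y":0.2,"z":0,"twist":0},
])

```text
time_s: 53.1
eef_pos: [0.6784, -0.0885, 0.1839]
tool_rot: [3.142, -0.001, 0.109]
wrist_force: [-0.2, 0.3, -0.6]
gripper_width: -0.0002
finger_force: 0.0
```

Run:
```python
from h import *
im=arm.capture("side"); h=cv2.cvtColor(im,cv2.COLOR_RGB2HSV); m=(abs(h[:,:,0].astype(int)-68)<18)&(h[:,:,1]>120)
m[:,:270]=0; m[:,340:]=0; m[240:]=0; uv=np.argwhere(m)[:,::-1].mean(0); print(m.sum(),uv)
t0=cv2.cvtColor(cv2.imread("pics/top2.png"),cv2.COLOR_BGR2HSV)[150:165,345:370]; mt=(abs(t0[:,:,0].astype(int)-68)<18)&(t0[:,:,1]>100); ut=np.argwhere(mt)[:,::-1].mean(0)+[345,150]; print(mt.sum(),ut)
p,e=tri({"top":ut,"side":uv}); print(p,e); to([p[0],p[1],.145],YAW)
```

```text
52 [303.17307692 184.46153846]
106 [358.46226415 155.23584906]
[ 0.6817848  -0.08700011  0.13378378] 0.04892064603785615
t 53.1 tcp [ 0.6796 -0.0894  0.1833] rot [ 3.141e+00 -1.000e-03  1.080e-01] units xyz [ 0.06 -0.05  0.96] twist -0.01
```

Call:
step_arm([
  {"x":0,"y":-0.03,"z":0.4,"twist":0},
  {"x":0,"y":0,"z":0.4,"twist":0},
  {"x":0,"y":0,"z":0.16,"twist":0},
  {"x":0,"y":0,"z":0.1,"twist":0},
  {"x":0,"y":0,"z":0.1,"twist":0},
])

```text
time_s: 53.65
eef_pos: [0.6773, -0.0867, 0.1382]
tool_rot: [-3.142, -0.001, 0.109]
wrist_force: [-3.3, 0.2, 5.1]
gripper_width: -0.0001
finger_force: 2.4
```

Call:
step_arm([
  {"x":0,"y":0,"z":0.05,"twist":0},
  {"x":0,"y":0,"z":0.05,"twist":0},
  {"x":0,"y":0,"z":0.05,"twist":0},
  {"x":0,"y":0,"z":0,"twist":0},
  {"x":0,"y":0,"z":0,"twist":0},
])

```text
time_s: 54.15
eef_pos: [0.6776, -0.0868, 0.137]
tool_rot: [3.141, -0.004, 0.109]
wrist_force: [-26.7, 5.6, 67.2]
gripper_width: 0.0003
finger_force: 33.1
```

```bash
cat > b.py <<'E'
from h import *
im=arm.capture("side"); h=cv2.cvtColor(im,cv2.COLOR_RGB2HSV); m=(abs(h[:,:,0].astype(int)-68)<18)&(h[:,:,1]>120)
m[:,:270]=0; m[:,340:]=0; m[240:]=0; q=np.argwhere(m)
print(m.sum(), q.mean(0) if len(q) else 0, q.min(0) if len(q) else 0, q.max(0) if len(q) else 0, np.round(arm.read_state()["wrist_force"],1))
import sys; cv2.imwrite(sys.argv[1],cv2.resize(im[150:220,265:345,::-1],(480,420),interpolation=2))
E
python3 b.py pics/b1.png
```

```text
22 [186.         302.81818182] [184 299] [187 308] [-26.9   4.9  65.5]
```

Call:
step_arm([
  {"x":0,"y":0,"z":-0.15,"twist":0},
  {"x":0,"y":0,"z":-0.2,"twist":0},
  {"x":0,"y":0,"z":-0.3,"twist":0},
  {"x":0,"y":0,"z":-0.3,"twist":0},
  {"x":0,"y":0,"z":0,"twist":0},
])

```text
time_s: 54.7
eef_pos: [0.678, -0.0868, 0.1717]
tool_rot: [3.141, -0.003, 0.109]
wrist_force: [1.0, 0.4, 0.8]
gripper_width: -0.0
finger_force: 0.0
```

```bash
python3 b.py pics/b2.png; python3 -c "
import cv2,numpy as np
cv2.imwrite('pics/b12.png',cv2.resize(np.hstack([cv2.imread('pics/b1.png'),cv2.imread('pics/b2.png')]),(800,350)))"
```

```text
51 [184.50980392 303.09803922] [182 299] [187 308] [ 0.9  0.1 -1.1]
```

View pics/b12.png

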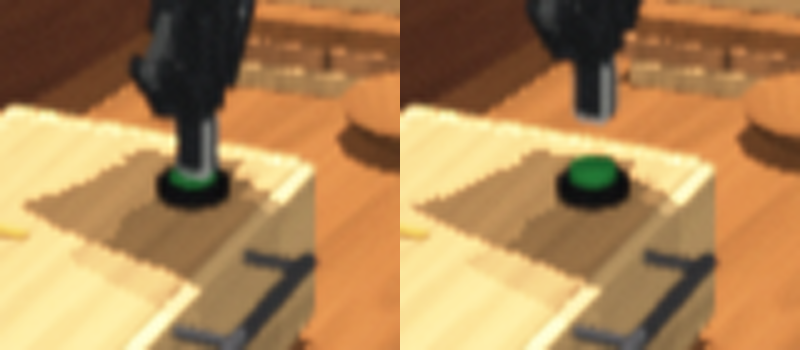

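In the left crop the fingertips held the button down at its stop, at 65 N. In the right crop the button is back up, the gripper is clear and the drawer is flush.

Call:
step_arm([
  {"x":0,"y":0,"z":-0.5,"twist":0},
  {"x":0,"y":0,"z":-0.5,"twist":0},
  {"x":0,"y":0,"z":0,"twist":0},
  {"x":0,"y":0,"z":0,"twist":0},
  {"x":0,"y":0,"z":0,"twist":0},
])

```text
time_s: 55.25
eef_pos: [0.6769, -0.0865, 0.2086]
tool_rot: [-3.141, 0.001, 0.109]
wrist_force: [-0.5, -0.6, -0.6]
gripper_width: 0.0002
finger_force: 0.0
```

```bash
python3 -c "
from station import arm
print(arm.finish_job())"
```

```text
the job is handed in; nothing more can be done
None
```

I handed the job in at about 55 s but got no verdict back: all five red pieces stood in their own pockets with the black one untouched before I pushed the drawer shut to its stop, and the start button was pressed to its stop (about 65 N) and came back up.

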